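Put away the microscopy things after the lesson

ROBOT

A 6-joint arm with a two-finger parallel gripper is mounted at the origin on the work surface. World frame = base frame: x ahead of the robot, y to its left, z up, the work surface at z = 0. Lengths are in m, angles in rad, forces in N, time in s.
With the tool pointing down it reaches from about 0.3 to 0.775 m from the base axis. Payload 14.6 kg.
Tool frame: the origin (TCP) lies on the centre line of the jaws, within the pads' length; the fingertips stand 19 mm ahead of it and the grasp point (between the pads) is the TCP; y points along the fingers, x is the direction in which the jaws open and shut, and the axes are right-handed (so a half turn about y gives the same grasp; the last joint's range is limited). The gripper opens to 94 mm and grips with 3 to 60 N. Pads are 16 mm wide; open, the fingers measure 119 mm over their backs; the gripper's body (75 mm by 177 mm) begins 78 mm behind the grasp point.
Start: joints at [-1.225, 0.3, 1.521, -0, 1.321, -0.067], TCP at [0.221, -0.504, 0.204] pointing down, gripper open.
Joint ranges: [-3.03, 3.03], [-0.79, 2.21], [0.23, 2.52], [-1.04, 4.18], [0, 3.07], [-2.55, 2.55]. Speed limits (rad/s): [2.22, 2.22, 2.57, 3.14, 3.14, 3.14].

INTERFACE

Orientations are given as [roll, pitch, yaw] about the fixed x, y, z axes, in that order (R = Rz(yaw) Ry(pitch) Rx(roll)).
In Python, from station import get_obs, cams, workorder gives the robot as it stands.
- The arm moves only by the shell command python3 -m handwheel 'ROWS' [FORCE]. ROWS is JSON, a list of rows, each an object of numbers: "fingers": the opening, from -1 (shut) to 1 (fully open); "x", "y", "z": the shift along the tool's x, y, z in m; "spin": the turn about the tool's y in degrees. In form: [{"fingers": .., "x": .., "y": .., "z": .., "spin": ..}, ...]. A call has exactly 10 rows; each row is the pose to reach, as a shift and turn from the pose commanded when the call began, along the tool's axes at that moment; what a row does not reach only later rows make up. A row lasts 1/10 s, in which the tool goes at most 50 mm and 8.59 degrees, less where a joint would pass 70% of its speed; a pose out of reach is approached as far as the arm can. A call with a gripper value outside its range is refused whole. The fingers move at their own pace and stop on an object; FORCE is the grip in N (left out, the last holds). Time passes only in rows, so rows that repeat a pose let the fingers close, or fill a call up. It gives the time, the measured TCP pose, the force and the opening at its end, in the units of the state.
- get_obs(): the state, without advancing time (a new reading comes with each control period).
- cams.camera(name): name is "scene" or "top" or "wrist"; returns (picture, depth): 384x512x3 uint8, red, green, blue; 384x512 float32, m along the optical axis (not along the pixel's ray), 0 where there is no reading.
- cams.get_calibration(name): a dict with "fx", "fy", "cx", "cy" (pixels), "view" (4x4, takes a point from world to camera coordinates). Camera axes: x right, y down, z forward; pixel columns grow to the right and rows downward; lengths in m; the calibration is good to about 2 mm. A picture is of the moment at which its call begins: read the wrist's pose just before it. get_calibration takes no time and is no camera call; for the wrist camera it gives the pose at the moment of the call.
- workorder.hand_in(): hands the job in, once; it reports no verdict.
The state is a dict: "time_s": time; "qpos": joint angles; "joint_vel": joint speeds; "tau": joint torques, N m; "ee_pos": TCP position; "eef_rot": TCP orientation; "force": force on the tool from outside, world axes, zero at the start; "moment": the same for the moment, N m; "grip_width": finger opening in m.
Only numpy, scipy, OpenCV 4.12 (cv2) and the standard library are available. Lean on these libraries where they do the work, as an engineer would, in place of code of your own. Each camera call takes 0.05 s, during which the arm holds its last target. There are 200 camera calls.

TASK

Clear up the microscopy bench, each kind to its own place: stand the two specimen vials upright in the white vial tray, one in each compartment; lay the two petri dishes flat, lid up and side by side in the shallow grey dish tray; and lay the forceps flat inside the metal instrument tray. Set things down rather than dropping them, and leave the little amber dropper bottle standing where it is.

Things in the scene. Friction and masses are not known exactly. Their poses are not given: they have to be found in the camera images.
- vial_a: Small clear glass specimen vial with a few brown seeds inside and a ribbed white screw cap, 27 mm in diameter and 55 mm tall over all (the cap is the top 15 mm and as wide as the glass), 25 to 50 g. Stands upright at the start. Origin: centre of its underside; z up along its axis. The two vials are alike; either may go in either compartment.
- vial_b: Small clear glass specimen vial with a few brown seeds inside and a ribbed white screw cap, 27 mm in diameter and 55 mm tall over all (the cap is the top 15 mm and as wide as the glass), 25 to 50 g. Stands upright at the start. Origin: centre of its underside; z up along its axis. The two vials are alike; either may go in either compartment.
- dish_a: Closed clear plastic petri dish with a layer of beige agar, 60 mm in diameter over the lid, 16 mm high, 20 to 42 g. The lid does not come off; it spans from 3.5 mm above the underside to the top. Lies flat, lid up, at the start. Origin: centre of its underside; z up. The two dishes are alike; either may go on either half of the dish tray.
- dish_b: Closed clear plastic petri dish with a layer of beige agar, 60 mm in diameter over the lid, 16 mm high, 20 to 42 g. The lid does not come off; it spans from 3.5 mm above the underside to the top. Lies flat, lid up, at the start. Origin: centre of its underside; z up. The two dishes are alike; either may go on either half of the dish tray.
- forceps: Rigid steel forceps (tweezers), 126 mm long, about 25 g, lying so that the two arms are side by side: 9 mm high over the rear half, 6 mm over the tip half; 14 mm wide across the arms 12 mm behind the origin, 12 mm at it, 4 mm at the tips (+x), 6 mm at the joined end. Grip across the arms (along y). Origin: middle of the length, 4.5 mm above the bench; x along them to the tips; z up.
- vial_tray: White plastic tray, 66 mm (x) by 126 mm (y), 20 mm high, fixed, open-topped. A divider across its middle makes two compartments side by side along y, each 58 mm (x) by 57 mm (y) inside, centred at y = +30.5 and -30.5 mm. Walls, divider and floor 4 mm thick (inner floor 4 mm above the bench); divider up to 18 mm high. Origin: centre of its underside on the bench; z up.
- dish_tray: Shallow grey plastic tray, 110 mm (x) by 155 mm (y), 10 mm high, fixed, no dividers; two light rings, 68 mm across, drawn on its floor at y = +37 and -37 mm show the place of a dish each; walls and floor 3 mm thick (inside 104 by 149 mm, inner floor 3 mm above the bench), small round posts in its corners, no higher than the rim. Origin: centre of its underside on the bench; z up.
- tool_tray: Plain metal instrument tray with a rolled rim, 84 mm (x) by 200 mm (y), 14 mm high, fixed to the bench; walls and floor 3 mm thick (inside 78 mm by 194 mm, inner floor 3 mm above the bench). The forceps fit with their length along its y, pointing either way. Origin: centre of its underside on the bench; z up.
- dropper_bottle: Bystander, not to be moved: small amber glass dropper bottle with a black collar and rubber teat, 32 mm in diameter, 63 mm tall, standing somewhere among the things to be put away. Origin: centre of its underside; z up.
Mind the look-alikes: they are no part of the job. There is more than one size of the forceps; the one meant has the size given above.

How it is judged:
At the end, for the whole second after the job is handed in: Vials upright (7 deg) on the vial tray's floor, one per compartment, within 20 mm of its middle; dishes flat (4.5 deg), lid up, on the dish tray's floor, within 25 mm of its middle across, 50 mm along; forceps level (4.5 deg) in the instrument tray, within 40 mm of its middle; all at rest (((y of vial_a in the frame of vial_tray between 0.0105 and 0.0505 m and y of vial_b in the frame of vial_tray between -0.0505 and -0.0105 m) or (y of vial_a in the frame of vial_tray between -0.0505 and -0.0105 m and y of vial_b in the frame of vial_tray between 0.0105 and 0.0505 m)) and x of vial_a in the frame of vial_tray between -0.02 and 0.02 m and z of vial_a in the frame of vial_tray between -0.003 and 0.01 m and angle between each of vial_a, vial_b's own z axis and vertical below 0.12 rad and x of vial_b in the frame of vial_tray between -0.02 and 0.02 m and z of vial_b in the frame of vial_tray between -0.003 and 0.01 m and x of dish_a in the frame of dish_tray between -0.025 and 0.025 m and y of dish_a in the frame of dish_tray between -0.05 and 0.05 m and z of dish_a in the frame of dish_tray between -0.003 and 0.008 m and angle between each of dish_a, dish_b's own z axis and vertical below 0.08 rad and x of dish_b in the frame of dish_tray between -0.025 and 0.025 m and y of dish_b in the frame of dish_tray between -0.05 and 0.05 m and z of dish_b in the frame of dish_tray between -0.003 and 0.008 m and x of forceps in the frame of tool_tray between -0.04 and 0.04 m and y of forceps in the frame of tool_tray between -0.04 and 0.04 m and z of forceps in the frame of tool_tray between 0 and 0.013 m and angle between forceps's own x axis and vertical between 1.49 and 1.65 rad and linear speed of each of vial_a, vial_b, dish_a, dish_b, forceps below 0.02 m/s); the robot touches nothing.
It fails at once if the dropper bottle is knocked over (angle between dropper_bottle's own z axis and vertical above 0.5 rad).
It fails at once if the dropper bottle is moved by more than 3 cm (distance of dropper_bottle from where it was at the start of the episode above 0.03 m).
It fails at once if a vial is dropped: it falls free of the fingers faster than 0.7 m/s (more than about 25 mm) ((linear speed of vial_a above 0.7 m/s and contact force between vial_a and the fingers below 0.05 N) or (linear speed of vial_b above 0.7 m/s and contact force between vial_b and the fingers below 0.05 N)).
It fails at once if a dish is dropped: it falls free of the fingers faster than 0.7 m/s (more than about 25 mm) ((linear speed of dish_a above 0.7 m/s and contact force between dish_a and the fingers below 0.05 N) or (linear speed of dish_b above 0.7 m/s and contact force between dish_b and the fingers below 0.05 N)).
It fails at once if the forceps is dropped: it falls free of the fingers faster than 0.7 m/s (more than about 25 mm) ((linear speed of forceps above 0.7 m/s and contact force between forceps and the fingers below 0.05 N)).
It also fails if it takes over 106 s, if anything falls off the work surface, if the arm or the gripper's body presses on something with over 40 N, if the wrist force passes 120 N, or if a joint passes its speed limit or range.

## Working session

There is one attempt and no reset: what is moved stays moved. The work goes in short steps, Python scripts to look and compute and a shell command to move; the robot and the scene stay as the last step left them, time stands still between calls to the robot, and variables do not carry over. Pictures are saved under pics/ and viewed, about 12 in all and at most 16, crops included, and the job is handed in when it is done.

```bash
mkdir -p pics; ls; python3 - <<'E'
from station import get_obs,cams
import cv2,numpy as np
o=get_obs();print(o)
for n in("top","scene"):
    p,d=cams.camera(n);cv2.imwrite(f"pics/{n}0.png",cv2.resize(p[:,:,::-1],(800,600),interpolation=cv2.INTER_CUBIC))
    np.savez(f"{n}0.npz",p=p,d=d);print(cams.get_calibration(n))
E
```

```text
pics
{'time_s': 0.0, 'qpos': array([-1.22459343e+00,  3.00472391e-01,  1.52160054e+00,  1.31824400e-05,
        1.32070819e+00, -6.65652245e-02]), 'joint_vel': array([ 1.11260308e-03,  9.33874887e-04,  2.11852562e-05,  1.05650252e-03,
       -6.36345703e-04,  1.08297512e-03]), 'tau': array([-4.81856350e-04, -5.31804299e+01, -3.52737522e+01,  7.08152773e-02,
        2.43890437e-02, -9.59759427e-05]), 'ee_pos': array([ 0.22055491, -0.50354003,  0.2030774 ]), 'eef_rot': array([-1.57070453e+00,  1.18498415e-03, -1.15803142e+00]), 'force': array([-0.81541158,  0.13696547, -0.01572924]), 'moment': array([0.03141319, 0.05274599, 0.00237543]), 'grip_width': 0.09359680608124328}
{'fx': 386.8991722343932, 'fy': 386.8991722343932, 'cx': 259.2372575894685, 'cy': 194.10273383392482, 'view': array([[ 0.0151517 , -0.9998474 , -0.00869539, -0.00448976],
       [-0.98104647, -0.01318551, -0.19332349,  0.49786523],
       [ 0.19317934,  0.01145976, -0.98109654,  1.00912845],
       [ 0.        ,  0.        ,  0.        ,  1.        ]])}
{'fx': 416.77924739267445, 'fy': 416.77924739267445, 'cx': 255.98322133976555, 'cy': 193.3231714119308, 'view': array([[ 0.88091775,  0.47325691, -0.00343647, -0.46499874],
       [ 0.3394807 , -0.63693339, -0.6921479 , -0.1549551 ],
       [-0.32975258,  0.60855876, -0.72174752,  1.10614418],
       [ 0.        ,  0.        ,  0.        ,  1.        ]])}
```

View pics/top0.png

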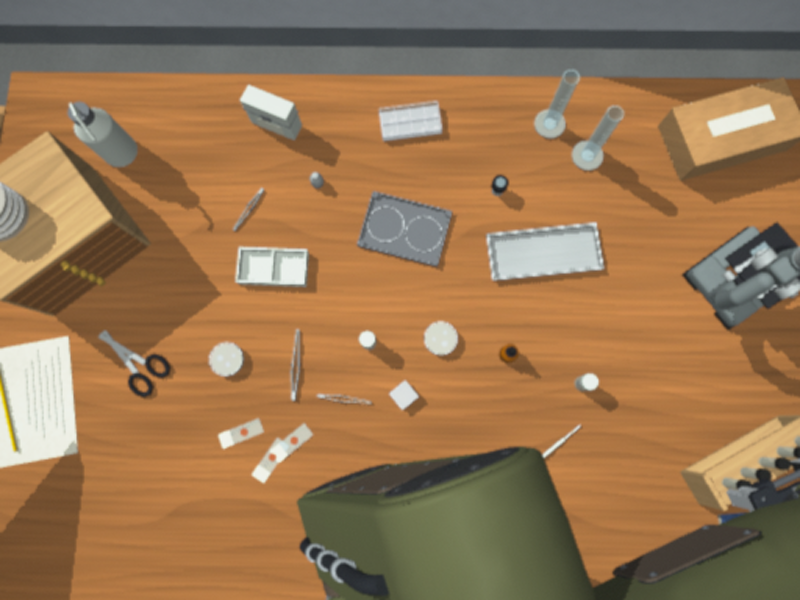

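View pics/scene0.png

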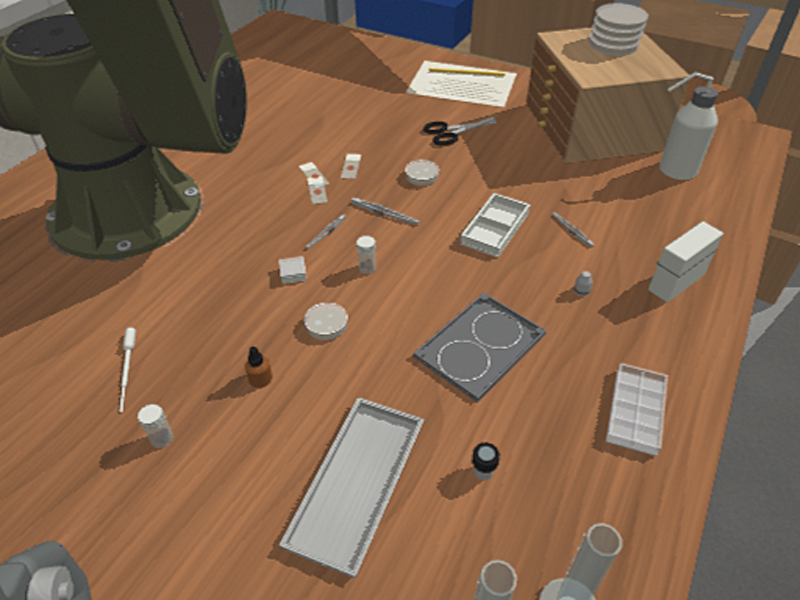

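Top view (800x600): vials are at (368,340) and (588,382), dishes at (227,359) and (441,338), and the bottle at (510,353). The vial tray is at (272,267), the dish tray at (405,230) and the tool tray at (546,252).

Forceps candidates are (296,365), (345,399) and (249,209). I'll measure their lengths and confirm in a crop.

```bash
cat > h.py <<'E'
import numpy as np,cv2
from station import get_obs,cams
def world(c,u,v,z):           # native pixel -> world point on plane z
    R,t=c["view"][:3,:3],c["view"][:3,3]
    o=-R.T@t; d=R.T@np.array([(u-c["cx"])/c["fx"],(v-c["cy"])/c["fy"],1])
    return o+d*(z-o[2])/d[2]
def cloud(c,d):
    v,u=np.mgrid[:d.shape[0],:d.shape[1]]
    P=np.stack([(u-c["cx"])/c["fx"]*d,(v-c["cy"])/c["fy"]*d,d],-1)
    R,t=c["view"][:3,:3],c["view"][:3,3]
    return (P-t)@R
E
python3 - <<'E'
from h import *
c=cams.get_calibration("top");f=np.load("top0.npz");p,d=f["p"],f["d"];W=cloud(c,d)
k=512/800
for n,u,v in [("vialL",368,340),("vialR",588,382),("dishL",227,359),("dishR",441,338),("bottle",510,353),("f1",296,365),("f2",345,399),("f3",249,209),("slidebox",404,396),("eyep",316,180),("eyep2",500,184)]:
    print(n,world(c,u*k,v*k,0).round(3),W[int(v*k),int(u*k)].round(3))
for n,a,b,z in [("f1",(298,330),(294,400),.009),("f2",(318,396),(371,402),.009),("f3",(263,189),(235,229),.009)]:
    A,B=world(c,a[0]*k,a[1]*k,z),world(c,b[0]*k,b[1]*k,z);print(n,A.round(3),B.round(3),np.linalg.norm(A-B).round(3))
for n,z,q in [("vt",.02,[(238,248),(307,250),(306,287),(236,284)]),("dt",.01,[(374,194),(452,210),(438,266),(358,247)]),("tt",.014,[(487,234),(598,224),(605,269),(493,281)])]:
    P=np.array([world(c,u*k,v*k,z)[:2] for u,v in q]);r=cv2.minAreaRect(P.astype(np.float32));print(n,P.round(3).tolist(),P.mean(0).round(3),r)
# heights: mask
im=p[:,:,::-1].copy()
cr=im[125:275,120:400];cv2.imwrite("pics/c1.png",cv2.resize(cr,None,fx=2.85,fy=2.85,interpolation=cv2.INTER_CUBIC))
h=(W[...,2]>.004)&(W[...,2]<.08)&(d>0)
n,l,s,ce=cv2.connectedComponentsWithStats(h.astype(np.uint8))
for i in range(1,n):
    if s[i,4]>15 and 100<ce[i,0]<400 and 100<ce[i,1]<275:
        q=W[l==i];print((ce[i]/k).round(),s[i,4],q.min(0).round(3),q.max(0).round(3))
E
```

```text
vialL [0.439 0.069 0.   ] [0.433 0.067 0.054]
vialR [ 0.369 -0.325  0.   ] [ 0.366 -0.308  0.054]
dishL [0.401 0.323 0.   ] [0.401 0.319 0.014]
dishR [ 0.444 -0.063  0.   ] [ 0.443 -0.062  0.013]
bottle [ 0.419 -0.187  0.   ] [ 0.415 -0.176  0.058]
f1 [0.392 0.198 0.   ] [ 0.394  0.2   -0.004]
f2 [0.333 0.107 0.   ] [ 0.334  0.11  -0.002]
f3 [0.685 0.302 0.   ] [0.687 0.302 0.001]
slidebox [0.339 0.003 0.   ] [0.34  0.004 0.019]
eyep [0.745 0.177 0.   ] [0.733 0.173 0.03 ]
eyep2 [ 0.741 -0.174  0.   ] [ 0.727 -0.168  0.039]
f1 [0.454 0.195 0.009] [0.329 0.196 0.009] 0.125
f2 [0.337 0.154 0.009] [0.328 0.06  0.009] 0.094
f3 [0.722 0.275 0.009] [0.643 0.323 0.009] 0.093
vt [[0.603, 0.311], [0.601, 0.184], [0.531, 0.183], [0.535, 0.31]] [0.567 0.247] ((0.5669612884521484, 0.24691689014434814), (0.12964172661304474, 0.06941679865121841), 89.00584411621094)
dt [[0.714, 0.065], [0.684, -0.082], [0.576, -0.056], [0.61, 0.092]] [0.646 0.005] ((0.6474305987358093, 0.004863418638706207), (0.1525142639875412, 0.11139503121376038), 76.93622589111328)
tt [[0.637, -0.146], [0.659, -0.352], [0.573,
[... 324 characters left out ...]

[547. 250.] 516 [ 0.551 -0.363  0.004] [ 0.661 -0.145  0.018]
[551. 247.] 22 [ 0.602 -0.272  0.004] [ 0.635 -0.255  0.008]
[271. 266.] 466 [0.536 0.184 0.004] [0.606 0.318 0.024]
[288. 270.] 21 [0.554 0.212 0.004] [0.578 0.227 0.008]
[441. 338.] 364 [ 0.413 -0.089  0.006] [ 0.472 -0.033  0.021]
[295. 342.] 20 [0.407 0.195 0.004] [0.455 0.203 0.009]
[367. 340.] 99 [0.42  0.054 0.008] [0.447 0.081 0.059]
[226. 359.] 375 [0.371 0.29  0.005] [0.429 0.35  0.02 ]
[509. 353.] 119 [ 0.4   -0.195  0.007] [ 0.431 -0.166  0.064]
[586. 383.] 130 [ 0.353 -0.325  0.005] [ 0.38  -0.298  0.058]
[293. 391.] 28 [0.329 0.194 0.004] [0.368 0.202 0.012]
[403. 395.] 195 [ 0.316 -0.021  0.012] [0.365 0.028 0.021]
```

View pics/c1.png

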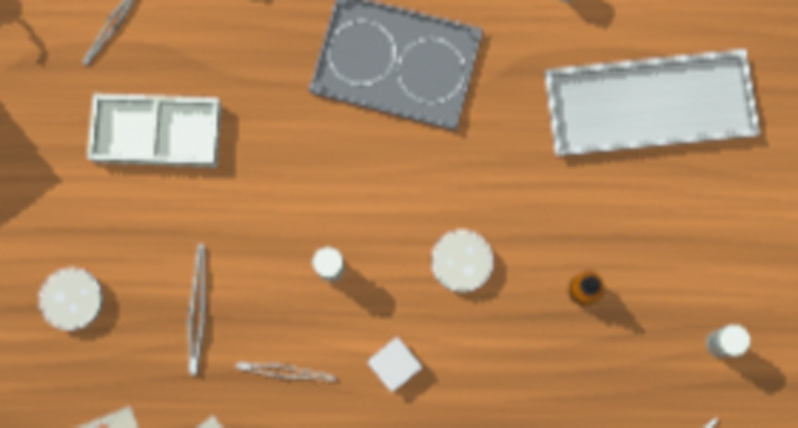

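The 125 mm forceps at (296,365), which is (200,310) in the crop, match the 126 mm size. The other two, at (345,399) and (249,209), measure about 94 mm, so they are decoys. In the crop the vials are ribbed white caps at (328,262) and (732,340), the dishes are at (70,298) and (462,260), and the bottle is at (586,288).

I'll start with the right vial.

```bash
cat > go.py <<'E'
# usage: go.py x,y,z,yawdeg ...  -> shifts in tool axes from the present pose
import sys,numpy as np
from station import get_obs
from scipy.spatial.transform import Rotation as Ro
o=get_obs();R=Ro.from_euler("xyz",o["eef_rot"]).as_matrix();y0=np.degrees(o["eef_rot"][2])
print("t",o["time_s"],"at",o["ee_pos"].round(4),"yaw",y0.round(1),"w",round(o["grip_width"],4),"q1,q6",o["qpos"][[0,5]].round(2),"F",o["force"].round(1))
for a in sys.argv[1:]:
    v=[float(s) for s in a.split(",")];s=R.T@(np.array(v[:3])-o["ee_pos"])
    print(a,"-> x %.4f y %.4f z %.4f spin %.1f"%(*s,-(v[3]-y0) if len(v)>3 else 0))
E
python3 go.py 0.3665,-0.3115,0.2,-66.35 0.3665,-0.3115,0.12,-66.35 0.3665,-0.3115,0.045,-66.35
```

```text
t 0.1 at [ 0.2206 -0.5036  0.2031] yaw -66.3 w 0.0939 q1,q6 [-1.22 -0.07] F [-0.7 -0.3 -0.6]
0.3665,-0.3115,0.2,-66.35 -> x -0.1174 y 0.0033 z 0.2107 spin 0.0
0.3665,-0.3115,0.12,-66.35 -> x -0.1173 y 0.0833 z 0.2107 spin 0.0
0.3665,-0.3115,0.045,-66.35 -> x -0.1173 y 0.1583 z 0.2107 spin 0.0
```

```bash
python3 -m handwheel '[{"fingers":1,"x":-0.024,"y":0.01,"z":0.042,"spin":0},{"fingers":1,"x":-0.047,"y":0.02,"z":0.084,"spin":0},{"fingers":1,"x":-0.07,"y":0.03,"z":0.126,"spin":0},{"fingers":1,"x":-0.094,"y":0.04,"z":0.168,"spin":0},{"fingers":1,"x":-0.117,"y":0.05,"z":0.211,"spin":0},{"fingers":1,"x":-0.117,"y":0.06,"z":0.211,"spin":0},{"fingers":1,"x":-0.117,"y":0.06,"z":0.211,"spin":0},{"fingers":1,"x":-0.117,"y":0.06,"z":0.211,"spin":0},{"fingers":1,"x":-0.117,"y":0.06,"z":0.211,"spin":0},{"fingers":1,"x":-0.117,"y":0.06,"z":0.211,"spin":0}]' 8
python3 go.py
python3 - <<'E'
from h import *
c=cams.get_calibration("wrist");p,d=cams.camera("wrist");np.savez("w1.npz",p=p,d=d)
cv2.imwrite("pics/w1.png",p[:,:,::-1]);W=cloud(c,d)
m=(W[...,2]>.045)&(W[...,2]<.062)&(d>0);n,l,s,ce=cv2.connectedComponentsWithStats(m.astype(np.uint8))
for i in range(1,n):
    if s[i,4]>60:q=W[l==i];print(ce[i].round(),s[i,4],q.min(0).round(4),q.max(0).round(4))
print(-c["view"][:3,:3].T@c["view"][:3,3])
E
```

```text
time_s: 1.1
ee_pos: [0.3665, -0.3129, 0.144]
eef_rot: [-1.571, -0.001, -1.16]
force: [0.4, 0.6, 0.0]
grip_width: 0.0941
t 1.1 at [ 0.3665 -0.3129  0.144 ] yaw -66.4 w 0.0941 q1,q6 [-0.78  0.38] F [0.4 0.6 0. ]
[153.  90.] 270 [ 0.4065 -0.191   0.045 ] [ 0.4247 -0.1736  0.0619]
[260. 192.] 597 [ 0.3519 -0.326   0.0453] [ 0.3793 -0.2989  0.057 ]
[336. 356.] 128 [ 0.1858 -0.4926  0.0456] [ 0.2205 -0.4755  0.0618]
[ 0.4420472  -0.28001401  0.3248146 ]
```

View pics/w1.png

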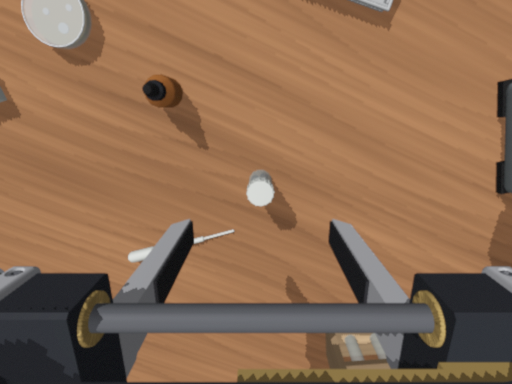

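The wrist view shows the vial's white cap at (260,190), in line with the jaws, with the bottle clear at (160,90). Measured vial centre is (0.3656,-0.3125). Descend and grip.

```bash
python3 -m handwheel '[{"fingers":1,"x":0,"y":0.035,"z":0,"spin":0},{"fingers":1,"x":0,"y":0.07,"z":0,"spin":0},{"fingers":1,"x":0,"y":0.099,"z":0,"spin":0},{"fingers":1,"x":0,"y":0.099,"z":0,"spin":0},{"fingers":-0.6,"x":0,"y":0.099,"z":0,"spin":0},{"fingers":-0.6,"x":0,"y":0.099,"z":0,"spin":0},{"fingers":-0.6,"x":0,"y":0.099,"z":0,"spin":0},{"fingers":-0.6,"x":0,"y":0.099,"z":0,"spin":0},{"fingers":-0.6,"x":0,"y":0.099,"z":0,"spin":0},{"fingers":-0.6,"x":0,"y":0.099,"z":0,"spin":0}]' 8
python3 go.py 0.567,0.2165,0.16,-66.4 0.567,0.2165,0.16,0 0.4,0.08,0.16,0
```

```text
time_s: 2.15
ee_pos: [0.3671, -0.312, 0.0449]
eef_rot: [-1.571, -0.0, -1.158]
force: [-0.7, -0.1, -0.9]
grip_width: 0.0498
t 2.15 at [ 0.3671 -0.312   0.0449] yaw -66.3 w 0.0498 q1,q6 [-0.78  0.38] F [-0.7 -0.1 -0.9]
0.567,0.2165,0.16,-66.4 -> x -0.4039 y -0.1152 z 0.3952 spin 0.1
0.567,0.2165,0.16,0 -> x -0.4039 y -0.1152 z 0.3952 spin -66.3
0.4,0.08,0.16,0 -> x -0.3458 y -0.1152 z 0.1875 spin -66.3
```

```bash
python3 -m handwheel '[{"fingers":-1,"x":0,"y":0,"z":0,"spin":0},{"fingers":-1,"x":0,"y":0,"z":0,"spin":0},{"fingers":-1,"x":0,"y":0,"z":0,"spin":0},{"fingers":-1,"x":0,"y":0,"z":0,"spin":0},{"fingers":-1,"x":0,"y":0,"z":0,"spin":0},{"fingers":-1,"x":0,"y":-0.02,"z":0,"spin":0},{"fingers":-1,"x":0,"y":-0.05,"z":0,"spin":0},{"fingers":-1,"x":0,"y":-0.08,"z":0,"spin":0},{"fingers":-1,"x":0,"y":-0.115,"z":0,"spin":0},{"fingers":-1,"x":0,"y":-0.115,"z":0,"spin":0}]' 8
python3 go.py 0.48,-0.04,0.16,-30 0.567,0.2165,0.16,0
```

```text
time_s: 3.15
ee_pos: [0.3682, -0.3132, 0.1638]
eef_rot: [-1.568, -0.006, -1.158]
force: [-0.4, -1.2, -0.6]
grip_width: 0.0266
t 3.15 at [ 0.3682 -0.3132  0.1638] yaw -66.3 w 0.0266 q1,q6 [-0.78  0.38] F [-0.4 -1.2 -0.6]
0.48,-0.04,0.16,-30 -> x -0.2054 y 0.0030 z 0.2120 spin -36.3
0.567,0.2165,0.16,0 -> x -0.4055 y 0.0022 z 0.3946 spin -66.3
```

```bash
python3 -m handwheel '[{"fingers":-1,"x":-0.03,"y":0,"z":0.03,"spin":-6},{"fingers":-1,"x":-0.064,"y":0,"z":0.062,"spin":-12},{"fingers":-1,"x":-0.098,"y":0,"z":0.095,"spin":-19},{"fingers":-1,"x":-0.132,"y":0,"z":0.128,"spin":-26},{"fingers":-1,"x":-0.166,"y":0,"z":0.161,"spin":-33},{"fingers":-1,"x":-0.2,"y":0,"z":0.194,"spin":-40},{"fingers":-1,"x":-0.234,"y":0,"z":0.227,"spin":-47},{"fingers":-1,"x":-0.268,"y":0,"z":0.26,"spin":-54},{"fingers":-1,"x":-0.302,"y":0,"z":0.293,"spin":-60},{"fingers":-1,"x":-0.336,"y":0,"z":0.326,"spin":-66}]'
python3 go.py 0.567,0.2165,0.13,0 0.567,0.2165,0.055,0
```

```text
time_s: 4.15
ee_pos: [0.5309, 0.1286, 0.1588]
eef_rot: [-1.571, 0.001, -0.002]
force: [-0.2, -0.7, 0.2]
grip_width: 0.0263
t 4.15 at [0.5309 0.1286 0.1588] yaw -0.1 w 0.0263 q1,q6 [0.17 0.17] F [-0.2 -0.7  0.2]
0.567,0.2165,0.13,0 -> x 0.0360 y 0.0287 z 0.0880 spin -0.1
0.567,0.2165,0.055,0 -> x 0.0361 y 0.1037 z 0.0880 spin -0.1
```

```bash
python3 -m handwheel '[{"fingers":-1,"x":0.018,"y":0,"z":0.044,"spin":0},{"fingers":-1,"x":0.036,"y":0,"z":0.088,"spin":0},{"fingers":-1,"x":0.036,"y":0.02,"z":0.088,"spin":0},{"fingers":-1,"x":0.036,"y":0.05,"z":0.088,"spin":0},{"fingers":-1,"x":0.036,"y":0.075,"z":0.088,"spin":0},{"fingers":-1,"x":0.036,"y":0.095,"z":0.088,"spin":0},{"fingers":-1,"x":0.036,"y":0.103,"z":0.088,"spin":0},{"fingers":-1,"x":0.036,"y":0.106,"z":0.088,"spin":0},{"fingers":-1,"x":0.036,"y":0.108,"z":0.088,"spin":0},{"fingers":-1,"x":0.036,"y":0.108,"z":0.088,"spin":0}]'
python3 go.py 0.567,0.2165,0.049,0
```

```text
time_s: 5.15
ee_pos: [0.5677, 0.2145, 0.0523]
eef_rot: [-1.57, -0.001, -0.006]
force: [-0.2, -0.0, 0.7]
grip_width: 0.0266
t 5.15 at [0.5677 0.2145 0.0523] yaw -0.4 w 0.0266 q1,q6 [0.3  0.31] F [-0.2 -0.   0.7]
0.567,0.2165,0.049,0 -> x -0.0007 y 0.0033 z 0.0020 spin -0.4
```

```bash
python3 -m handwheel '[{"fingers":-1,"x":0,"y":0.003,"z":0.002,"spin":0},{"fingers":-1,"x":0,"y":0.003,"z":0.002,"spin":0},{"fingers":0.06,"x":0,"y":0.003,"z":0.002,"spin":0},{"fingers":0.06,"x":0,"y":0.003,"z":0.002,"spin":0},{"fingers":0.06,"x":0,"y":0.003,"z":0.002,"spin":0},{"fingers":0.06,"x":0,"y":0.003,"z":0.002,"spin":0},{"fingers":0.06,"x":0,"y":-0.03,"z":0.002,"spin":0},{"fingers":0.06,"x":0,"y":-0.07,"z":0.002,"spin":0},{"fingers":0.06,"x":0,"y":-0.09,"z":0.002,"spin":0},{"fingers":0.06,"x":0,"y":-0.09,"z":0.002,"spin":0}]'
python3 go.py 0.4335,0.0675,0.12,0 0.4335,0.0675,0.045,0
python3 - <<'E'
from h import *
for nm in("top","wrist"):
    c=cams.get_calibration(nm);p,d=cams.camera(nm);W=cloud(c,d)
    if nm=="wrist":cv2.imwrite("pics/w2.png",p[:,:,::-1])
    m=(W[...,2]>.045)&(W[...,2]<.065)&(d>0);n,l,s,ce=cv2.connectedComponentsWithStats(m.astype(np.uint8))
    for i in range(1,n):
        q=W[l==i];
        if s[i,4]>40 and q[:,0].min()>.35 and q[:,0].max()<.7 and np.ptp(q[:,:2],axis=0).max()<.06:print(nm,ce[i].round(),s[i,4],q.min(0).round(4),q.max(0).round(4))
E
```

```text
time_s: 6.15
ee_pos: [0.5686, 0.2167, 0.145]
eef_rot: [-1.569, -0.005, -0.006]
force: [-0.1, -0.4, -0.2]
grip_width: 0.0499
t 6.15 at [0.5686 0.2167 0.145 ] yaw -0.4 w 0.0499 q1,q6 [0.3  0.31] F [-0.1 -0.4 -0.2]
0.4335,0.0675,0.12,0 -> x -0.1343 y 0.0240 z -0.1501 spin -0.4
0.4335,0.0675,0.045,0 -> x -0.1347 y 0.0990 z -0.1502 spin -0.4
top [235. 217.] 82 [0.4204 0.0532 0.0461] [0.4472 0.0806 0.0577]
wrist [260. 194.] 643 [0.5525 0.2007 0.0451] [0.5802 0.2284 0.0609]
```

View pics/w2.png

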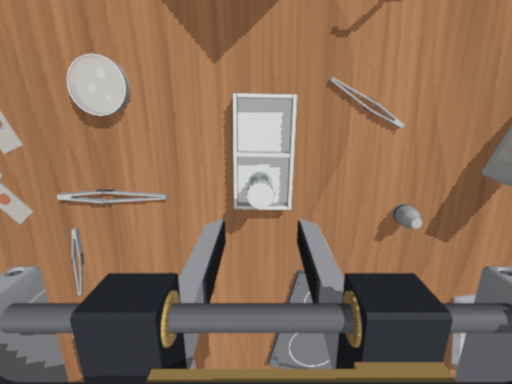

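The vial stands in the tray's right-hand (y−) compartment: cap at (260,193), measured (0.5665,0.2145), top at about 0.06. The forceps are at (110,197).

Next is the other vial.

```bash
python3 - <<'E'
from h import *
c=cams.get_calibration("wrist")
P=np.array([world(c,u,v,.02)[:2] for u,v in [(234,94),(296,95),(292,210),(235,208)]]);print("vt",P.round(3).tolist(),P.mean(0).round(4))
print("f",world(c,58,197,.005).round(4),world(c,165,197,.005).round(4))
E
python3 -m handwheel '[{"fingers":0.06,"x":-0.03,"y":0,"z":-0.033,"spin":0},{"fingers":0.06,"x":-0.06,"y":0,"z":-0.067,"spin":0},{"fingers":0.06,"x":-0.09,"y":0,"z":-0.1,"spin":0},{"fingers":0.06,"x":-0.12,"y":0,"z":-0.134,"spin":0},{"fingers":0.06,"x":-0.134,"y":0,"z":-0.15,"spin":0},{"fingers":0.06,"x":-0.134,"y":0,"z":-0.15,"spin":0},{"fingers":0.06,"x":-0.134,"y":0.03,"z":-0.15,"spin":0},{"fingers":0.06,"x":-0.134,"y":0.06,"z":-0.15,"spin":0},{"fingers":0.06,"x":-0.134,"y":0.09,"z":-0.15,"spin":0},{"fingers":0.06,"x":-0.134,"y":0.1,"z":-0.15,"spin":0}]'
python3 go.py 0.4338,0.067,0.045,0
```

```text
vt [[0.54, 0.311], [0.603, 0.31], [0.602, 0.185], [0.537, 0.188]] [0.5708 0.2485]
f [0.3268 0.1975 0.005 ] [0.4534 0.1968 0.005 ]
time_s: 7.25
ee_pos: [0.4309, 0.0675, 0.0385]
eef_rot: [-1.571, 0.005, -0.006]
force: [-0.5, -1.6, 0.0]
grip_width: 0.0498
t 7.25 at [0.4309 0.0675 0.0385] yaw -0.3 w 0.0498 q1,q6 [0.07 0.08] F [-0.5 -1.6  0. ]
0.4338,0.067,0.045,0 -> x 0.0028 y -0.0065 z -0.0005 spin -0.3
```

```bash
python3 -m handwheel '[{"fingers":0.06,"x":0.002,"y":-0.005,"z":0,"spin":0},{"fingers":-1,"x":0.002,"y":-0.005,"z":0,"spin":0},{"fingers":-1,"x":0.002,"y":-0.005,"z":0,"spin":0},{"fingers":-1,"x":0.002,"y":-0.005,"z":0,"spin":0},{"fingers":-1,"x":0.002,"y":-0.005,"z":0,"spin":0},{"fingers":-1,"x":0.002,"y":-0.005,"z":0,"spin":0},{"fingers":-1,"x":0.002,"y":-0.005,"z":0,"spin":0},{"fingers":-1,"x":0.002,"y":-0.03,"z":0,"spin":0},{"fingers":-1,"x":0.002,"y":-0.07,"z":0,"spin":0},{"fingers":-1,"x":0.002,"y":-0.12,"z":0,"spin":0}]'
python3 go.py 0.569,0.278,0.16,0
```

```text
time_s: 8.25
ee_pos: [0.4334, 0.0671, 0.1621]
eef_rot: [-1.571, 0.003, -0.006]
force: [1.3, -0.4, -0.5]
grip_width: 0.0268
t 8.25 at [0.4334 0.0671 0.1621] yaw -0.4 w 0.0268 q1,q6 [0.07 0.08] F [ 1.3 -0.4 -0.5]
0.569,0.278,0.16,0 -> x 0.1343 y 0.0017 z 0.2118 spin -0.4
```

```bash
python3 -m handwheel '[{"fingers":-1,"x":0.02,"y":0,"z":0.032,"spin":0},{"fingers":-1,"x":0.045,"y":0,"z":0.071,"spin":0},{"fingers":-1,"x":0.07,"y":0,"z":0.11,"spin":0},{"fingers":-1,"x":0.095,"y":0,"z":0.15,"spin":0},{"fingers":-1,"x":0.12,"y":0,"z":0.189,"spin":0},{"fingers":-1,"x":0.134,"y":0,"z":0.212,"spin":0},{"fingers":-1,"x":0.134,"y":0.02,"z":0.212,"spin":0},{"fingers":-1,"x":0.134,"y":0.055,"z":0.212,"spin":0},{"fingers":-1,"x":0.134,"y":0.085,"z":0.212,"spin":0},{"fingers":-1,"x":0.134,"y":0.1,"z":0.212,"spin":0}]'
python3 -m handwheel '[{"fingers":-1,"x":0,"y":0.003,"z":0,"spin":0},{"fingers":-1,"x":0,"y":0.007,"z":0,"spin":0},{"fingers":-1,"x":0,"y":0.009,"z":0,"spin":0},{"fingers":-1,"x":0,"y":0.01,"z":0,"spin":0},{"fingers":-1,"x":0,"y":0.01,"z":0,"spin":0},{"fingers":-1,"x":0,"y":0.01,"z":0,"spin":0},{"fingers":0,"x":0,"y":0.01,"z":0,"spin":0},{"fingers":0,"x":0,"y":0.01,"z":0,"spin":0},{"fingers":0,"x":0,"y":0.01,"z":0,"spin":0},{"fingers":0,"x":0,"y":0.01,"z":0,"spin":0}]'
python3 go.py 0.569,0.278,0.16,0 0.4,0.32,0.16,0
```

```text
time_s: 9.25
ee_pos: [0.5686, 0.2779, 0.0588]
eef_rot: [-1.572, 0.003, -0.006]
force: [0.3, 0.8, 0.0]
grip_width: 0.0263
time_s: 10.25
ee_pos: [0.5697, 0.2784, 0.0517]
eef_rot: [-1.571, -0.0, -0.006]
force: [-1.2, 0.7, -0.1]
grip_width: 0.0468
t 10.25 at [0.5697 0.2784 0.0517] yaw -0.3 w 0.0468 q1,q6 [0.4 0.4] F [-1.2  0.7 -0.1]
0.569,0.278,0.16,0 -> x -0.0007 y -0.1083 z -0.0004 spin -0.3
0.4,0.32,0.16,0 -> x -0.1700 y -0.1083 z 0.0406 spin -0.3
```

```bash
python3 -m handwheel '[{"fingers":0,"x":0,"y":-0.03,"z":0,"spin":0},{"fingers":0.2,"x":0,"y":-0.07,"z":0,"spin":0},{"fingers":1,"x":-0.02,"y":-0.09,"z":0,"spin":3},{"fingers":1,"x":-0.06,"y":-0.09,"z":0.01,"spin":6},{"fingers":1,"x":-0.1,"y":-0.09,"z":0.02,"spin":9},{"fingers":1,"x":-0.14,"y":-0.09,"z":0.03,"spin":12},{"fingers":1,"x":-0.17,"y":-0.09,"z":0.041,"spin":12},{"fingers":1,"x":-0.17,"y":-0.09,"z":0.041,"spin":12},{"fingers":1,"x":-0.17,"y":-0.09,"z":0.041,"spin":12},{"fingers":1,"x":-0.17,"y":-0.09,"z":0.041,"spin":12}]'
python3 - <<'E'
from h import *
c=cams.get_calibration("wrist");p,d=cams.camera("wrist");cv2.imwrite("pics/w3.png",p[:,:,::-1]);W=cloud(c,d)
for a,b in[(.005,.022),(.045,.065)]:
    m=(W[...,2]>a)&(W[...,2]<b)&(d>0);n,l,s,ce=cv2.connectedComponentsWithStats(m.astype(np.uint8))
    for i in range(1,n):
        if s[i,4]>200:q=W[l==i];print(ce[i].round(),s[i,4],q.min(0).round(4),q.max(0).round(4))
E
python3 go.py 0.4,0.32,0.024,-12
```

```text
time_s: 11.25
ee_pos: [0.4008, 0.3202, 0.1417]
eef_rot: [-1.571, -0.0, -0.216]
force: [1.1, -0.7, 0.3]
grip_width: 0.0934
[222.  50.] 1569 [0.3643 0.4229 0.005 ] [0.4151 0.5074 0.0114]
[182.  48.] 1066 [0.3299 0.4499 0.005 ] [0.3776 0.496  0.0118]
[406. 199.] 2005 [0.5351 0.1852 0.005 ] [0.6037 0.3127 0.0219]
[259. 181.] 2168 [0.3689 0.2908 0.0051] [0.428  0.3507 0.0182]
[442. 225.] 385 [0.5962 0.1976 0.0053] [0.6035 0.2527 0.0218]
[408. 232.] 212 [0.5523 0.1981 0.005 ] [0.5798 0.2306 0.022 ]
[271. 273.] 554 [0.3277 0.1893 0.005 ] [0.4542 0.206  0.0108]
[432. 197.] 778 [0.5534 0.2655 0.0451] [0.5806 0.2927 0.0611]
[433. 253.] 692 [0.5517 0.2022 0.0451] [0.5804 0.2292 0.0612]
t 11.3 at [0.4008 0.3201 0.1416] yaw -12.4 w 0.094 q1,q6 [0.6  0.82] F [ 0.6 -0.2 -0.2]
0.4,0.32,0.024,-12 -> x -0.0008 y 0.1176 z -0.0003 spin -0.4
```

View pics/w3.png

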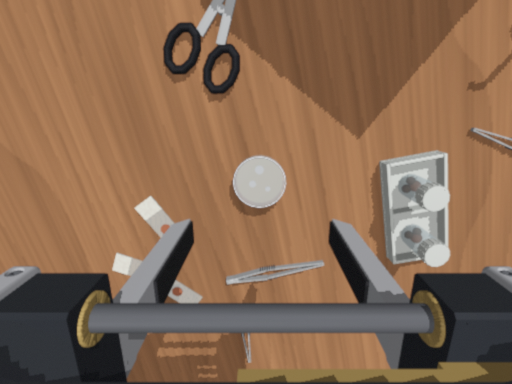

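Both vials stand in their own compartments, caps at (436,197) and (434,252) in the wrist view. The dish is at (259,181), measured centre (0.3985,0.3208), and is lined up between the jaws.

```bash
python3 -m handwheel '[{"fingers":1,"x":-0.002,"y":0.03,"z":0,"spin":0},{"fingers":1,"x":-0.002,"y":0.065,"z":0,"spin":0},{"fingers":1,"x":-0.002,"y":0.095,"z":0,"spin":0},{"fingers":1,"x":-0.002,"y":0.11,"z":0,"spin":0},{"fingers":1,"x":-0.002,"y":0.117,"z":0,"spin":0},{"fingers":-0.5,"x":-0.002,"y":0.118,"z":0,"spin":0},{"fingers":-0.5,"x":-0.002,"y":0.118,"z":0,"spin":0},{"fingers":-0.5,"x":-0.002,"y":0.118,"z":0,"spin":0},{"fingers":-0.5,"x":-0.002,"y":0.118,"z":0,"spin":0},{"fingers":-0.5,"x":-0.002,"y":0.118,"z":0,"spin":0}]' 8
python3 go.py 0.654,0.041,0.12,-12
```

```text
time_s: 12.3
ee_pos: [0.3982, 0.321, 0.0242]
eef_rot: [-1.57, -0.001, -0.216]
force: [-0.0, -0.2, -0.1]
grip_width: 0.0576
t 12.3 at [0.3982 0.321  0.0242] yaw -12.3 w 0.0576 q1,q6 [0.61 0.82] F [-0.  -0.2 -0.1]
0.654,0.041,0.12,-12 -> x 0.3098 y -0.0958 z -0.2187 spin -0.3
```

```bash
python3 -m handwheel '[{"fingers":-0.5,"x":0,"y":0,"z":0,"spin":0},{"fingers":-0.5,"x":0,"y":-0.015,"z":0,"spin":0},{"fingers":-0.5,"x":0,"y":-0.045,"z":0,"spin":0},{"fingers":-0.5,"x":0,"y":-0.08,"z":0,"spin":0},{"fingers":-0.5,"x":0.02,"y":-0.11,"z":-0.014,"spin":0},{"fingers":-0.5,"x":0.055,"y":-0.11,"z":-0.039,"spin":0},{"fingers":-0.5,"x":0.092,"y":-0.11,"z":-0.065,"spin":0},{"fingers":-0.5,"x":0.13,"y":-0.11,"z":-0.092,"spin":0},{"fingers":-0.5,"x":0.168,"y":-0.11,"z":-0.119,"spin":0},{"fingers":-0.5,"x":0.206,"y":-0.11,"z":-0.146,"spin":0}]' 
python3 go.py 0.654,0.041,0.12,-12
```

```text
time_s: 13.3
ee_pos: [0.5691, 0.1325, 0.1338]
eef_rot: [-1.571, -0.0, -0.216]
force: [0.1, 0.5, -0.4]
grip_width: 0.0235
t 13.3 at [0.5691 0.1325 0.1338] yaw -12.3 w 0.0235 q1,q6 [0.17 0.38] F [ 0.1  0.5 -0.4]
0.654,0.041,0.12,-12 -> x 0.1025 y 0.0139 z -0.0712 spin -0.3
```

The opening is 23.5 mm, so the dish slipped out. I'll look before doing anything else.

```bash
python3 - <<'E'
from h import *
o=get_obs();print(o["time_s"],o["grip_width"])
c=cams.get_calibration("scene");p,d=cams.camera("scene")
c2=cams.get_calibration("wrist");p2,d2=cams.camera("wrist")
W=cloud(c2,d2);m=(W[...,2]>.004)&(W[...,2]<.1)&(d2>0);n,l,s,ce=cv2.connectedComponentsWithStats(m.astype(np.uint8))
for i in range(1,n):
    if s[i,4]>200:q=W[l==i];print(ce[i].round(),s[i,4],q.min(0).round(4),q.max(0).round(4))
a=cv2.resize(p[50:300,120:420,::-1],(480,400));b=cv2.resize(p2[:,:,::-1],(320,240));o=np.zeros((400,800,3),np.uint8);o[:,:480]=a;o[:240,480:]=b;cv2.imwrite("pics/s4.png",o)
E
```

```text
13.3 0.023476416555238473
[41. 32.] 3813 [0.3685 0.2905 0.0041] [0.429  0.349  0.0181]
[228.  65.] 6290 [0.5358 0.1849 0.004 ] [0.6045 0.3124 0.0618]
[503.  24.] 723 [0.8241 0.2133 0.004 ] [0.8455 0.2538 0.0317]
[410. 107.] 664 [0.7262 0.1623 0.0041] [0.7495 0.1863 0.0376]
[ 82. 158.] 532 [0.3275 0.1904 0.004 ] [0.4547 0.2056 0.011 ]
[501. 228.] 1109 [ 0.8252 -0.0438  0.004 ] [0.8537 0.0554 0.0202]
[359. 224.] 982 [ 0.6045 -0.0404  0.004 ] [0.7196 0.0949 0.0122]
[ 68. 235.] 389 [0.3251 0.061  0.004 ] [0.3403 0.1566 0.0087]
[422. 369.] 675 [ 0.712  -0.1723  0.0043] [ 0.7435 -0.1521  0.042 ]
```

View pics/s4.png

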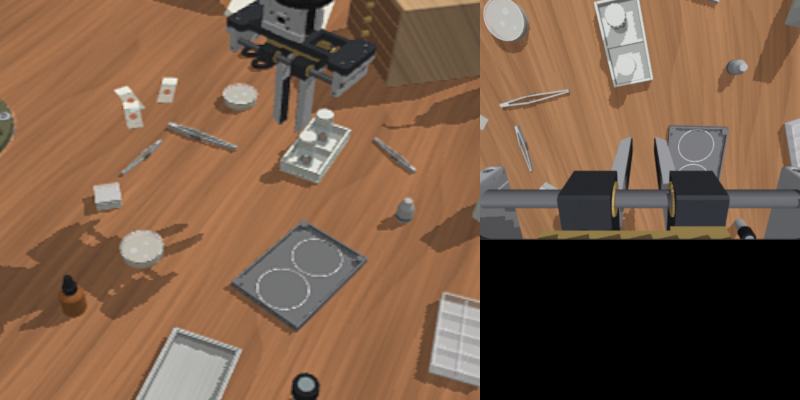

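The dish at (239,97) in the scene part stayed flat where it was, at (0.3988,0.3198). The fingers just slid off it because the grip was too brief and too high. I'll retry lower, with more force and a longer close.

```bash
python3 go.py 0.3988,0.3198,0.12,-12.3 0.3988,0.3198,0.021,-12.3
```

```text
t 13.4 at [0.5705 0.1303 0.1334] yaw -12.6 w 0.0234 q1,q6 [0.16 0.38] F [ 0.1  1.3 -0.4]
0.3988,0.3198,0.12,-12.3 -> x -0.2089 y 0.0132 z 0.1475 spin -0.3
0.3988,0.3198,0.021,-12.3 -> x -0.2090 y 0.1122 z 0.1476 spin -0.3
```

```bash
python3 -m handwheel '[{"fingers":1,"x":-0.035,"y":0,"z":0.025,"spin":0},{"fingers":1,"x":-0.075,"y":0,"z":0.053,"spin":0},{"fingers":1,"x":-0.115,"y":0,"z":0.081,"spin":0},{"fingers":1,"x":-0.155,"y":0,"z":0.109,"spin":0},{"fingers":1,"x":-0.195,"y":0,"z":0.137,"spin":0},{"fingers":1,"x":-0.209,"y":0,"z":0.148,"spin":0},{"fingers":1,"x":-0.209,"y":0,"z":0.148,"spin":0},{"fingers":1,"x":-0.209,"y":0,"z":0.148,"spin":0},{"fingers":1,"x":-0.209,"y":0.02,"z":0.148,"spin":0},{"fingers":1,"x":-0.209,"y":0.05,"z":0.148,"spin":0}]' 15
python3 go.py 0.3988,0.3198,0.021,-12.3
```

```text
time_s: 14.4
ee_pos: [0.3971, 0.3231, 0.0843]
eef_rot: [-1.568, -0.002, -0.217]
force: [0.0, -0.3, -1.1]
grip_width: 0.0936
t 14.4 at [0.3971 0.3231 0.0843] yaw -12.4 w 0.0936 q1,q6 [0.61 0.83] F [ 0.  -0.3 -1.1]
0.3988,0.3198,0.021,-12.3 -> x 0.0022 y 0.0633 z -0.0030 spin -0.1
```

```bash
python3 -m handwheel '[{"fingers":1,"x":0,"y":0.025,"z":0,"spin":0},{"fingers":1,"x":0,"y":0.045,"z":0,"spin":0},{"fingers":1,"x":0,"y":0.056,"z":0,"spin":0},{"fingers":1,"x":0,"y":0.06,"z":0,"spin":0},{"fingers":1,"x":0,"y":0.06,"z":0,"spin":0},{"fingers":0.4,"x":0,"y":0.06,"z":0,"spin":0},{"fingers":0.4,"x":0,"y":0.06,"z":0,"spin":0},{"fingers":0.4,"x":0,"y":0.06,"z":0,"spin":0},{"fingers":0.4,"x":0,"y":0.06,"z":0,"spin":0},{"fingers":0.4,"x":0,"y":0.06,"z":0,"spin":0}]' 15
python3 go.py 0.3988,0.3198,0.021,-12.3
python3 - <<'E'
from h import *
p,d=cams.camera("wrist");cv2.imwrite("pics/w5.png",p[:,:,::-1])
E
```

```text
time_s: 15.4
ee_pos: [0.3955, 0.3235, 0.0238]
eef_rot: [-1.571, -0.0, -0.215]
force: [-0.1, 0.3, -0.0]
grip_width: 0.0662
t 15.4 at [0.3955 0.3235 0.0238] yaw -12.3 w 0.0662 q1,q6 [0.61 0.83] F [-0.1  0.3 -0. ]
0.3988,0.3198,0.021,-12.3 -> x 0.0040 y 0.0028 z -0.0029 spin -0.0
```

View pics/w5.png

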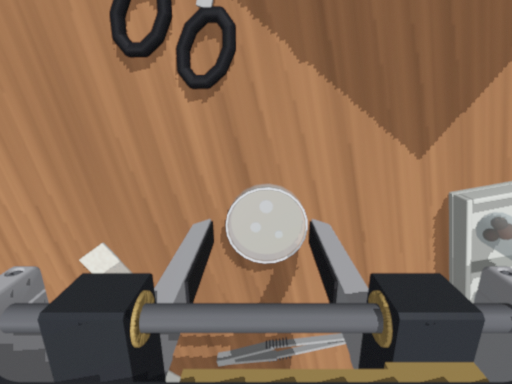

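The dish at (266,224) is centred between the jaws at (205,230) and (318,230). Lower slightly and close with a long hold.

```bash
python3 -m handwheel '[{"fingers":0.4,"x":0.003,"y":0.002,"z":-0.002,"spin":0},{"fingers":0.4,"x":0.003,"y":0.003,"z":-0.002,"spin":0},{"fingers":-0.5,"x":0.003,"y":0.003,"z":-0.002,"spin":0},{"fingers":-0.5,"x":0.003,"y":0.003,"z":-0.002,"spin":0},{"fingers":-0.5,"x":0.003,"y":0.003,"z":-0.002,"spin":0},{"fingers":-0.5,"x":0.003,"y":0.003,"z":-0.002,"spin":0},{"fingers":-0.5,"x":0.003,"y":0.003,"z":-0.002,"spin":0},{"fingers":-0.5,"x":0.003,"y":0.003,"z":-0.002,"spin":0},{"fingers":-0.5,"x":0.003,"y":0.003,"z":-0.002,"spin":0},{"fingers":-0.5,"x":0.003,"y":0.003,"z":-0.002,"spin":0}]' 15
python3 go.py
```

```text
time_s: 16.45
ee_pos: [0.398, 0.3208, 0.0206]
eef_rot: [-1.571, 0.0, -0.216]
force: [-0.3, -0.2, 0.3]
grip_width: 0.0235
t 16.45 at [0.398  0.3208 0.0206] yaw -12.3 w 0.0235 q1,q6 [0.61 0.82] F [-0.3 -0.2  0.3]
```

```bash
python3 - <<'E'
from h import *
p2,d2=cams.camera("wrist");p,d=cams.camera("scene")
c2=cams.get_calibration("wrist");W=cloud(c2,d2);m=(W[...,2]>.004)&(W[...,2]<.03)&(d2>0);n,l,s,ce=cv2.connectedComponentsWithStats(m.astype(np.uint8))
for i in range(1,n):
    if s[i,4]>200:q=W[l==i];print(ce[i].round(),s[i,4],q.min(0).round(4),q.max(0).round(4))
a=cv2.resize(p[70:190,180:320,::-1],(467,400),interpolation=cv2.INTER_CUBIC);b=cv2.resize(p2[100:300,150:350,::-1],(333,333));o=np.zeros((400,800,3),np.uint8);o[:,:467]=a;o[:333,467:]=b;cv2.imwrite("pics/s6.png",o)
E
```

```text
[131.  27.] 1861 [0.3293 0.4501 0.004 ] [0.3718 0.4812 0.0113]
[200.  42.] 2881 [0.3639 0.4228 0.004 ] [0.4074 0.4707 0.0115]
[262. 218.] 4121 [0.3691 0.2913 0.004 ] [0.4284 0.3513 0.03  ]
[477. 236.] 4985 [0.5357 0.2122 0.004 ] [0.5822 0.3133 0.03  ]
[260. 355.] 853 [0.3397 0.1905 0.004 ] [0.4007 0.2067 0.0107]
```

View pics/s6.png

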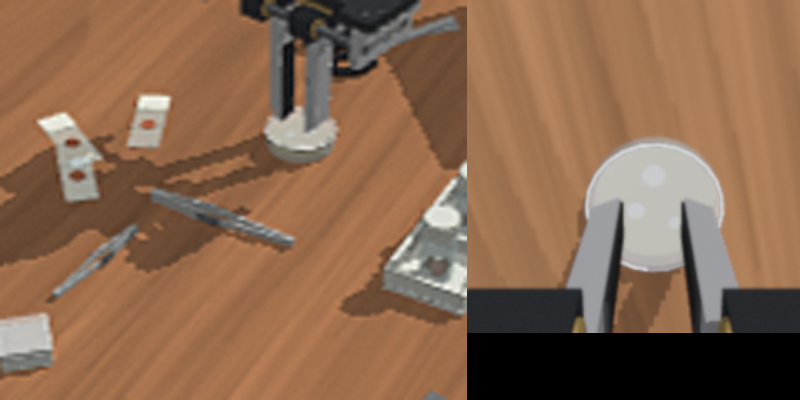

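The fingertips are resting above the dish lid instead of beside it: finger tips at (622,205) and (685,205) in the right part, over the lid. So the tips sit higher than 19 mm below the reported TCP implies. I'll measure them.

```bash
python3 - <<'E'
from h import *
o=get_obs();print(o["ee_pos"],o["force"])
for nm in("wrist","scene"):
    c=cams.get_calibration(nm);p,d=cams.camera(nm);W=cloud(c,d)
    dx=W-o["ee_pos"];a=o["eef_rot"][2];X=dx[...,0]*np.cos(a)+dx[...,1]*np.sin(a);Z=-dx[...,0]*np.sin(a)+dx[...,1]*np.cos(a)
    for sg in(-1,1):
        m=(d>0)&(sg*X>.008)&(sg*X<.028)&(abs(Z)<.012)
        z=np.sort(W[m][:,2]);print(nm,sg,m.sum(),np.histogram(z,bins=np.arange(0,.12,.006)))
E
```

```text
[0.39801278 0.32081768 0.02065436] [ 0.06208992 -0.57829548  0.222966  ]
wrist -1 2674 (array([  1,   1, 426,   9,  58,  76, 100,  97, 120, 133, 127, 168, 176,
       204, 193, 209, 116,  74,  37]), array([0.   , 0.006, 0.012, 0.018, 0.024, 0.03 , 0.036, 0.042, 0.048,
       0.054, 0.06 , 0.066, 0.072, 0.078, 0.084, 0.09 , 0.096, 0.102,
       0.108, 0.114]))
wrist 1 2635 (array([  1,   1, 420,   8,  55,  80,  99,  96, 114, 136, 133, 161, 183,
       200, 192, 212, 114,  75,  32]), array([0.   , 0.006, 0.012, 0.018, 0.024, 0.03 , 0.036, 0.042, 0.048,
       0.054, 0.06 , 0.066, 0.072, 0.078, 0.084, 0.09 , 0.096, 0.102,
       0.108, 0.114]))
scene -1 233 (array([ 0,  0, 22,  6,  8, 15, 14, 11, 10, 14, 14, 12, 12, 15, 12, 16,  9,
       11,  8]), array([0.   , 0.006, 0.012, 0.018, 0.024, 0.03 , 0.036, 0.042, 0.048,
       0.054, 0.06 , 0.066, 0.072, 0.078, 0.084, 0.09 , 0.096, 0.102,
       0.108, 0.114]))
scene 1 340 (array([ 6,  4, 30, 11,  1, 10,  8, 11, 15, 12, 14, 14, 17, 12, 15, 17, 14,
       17,  4]), array([0.   , 0.006, 0.012, 0.018, 0.024, 0.03 , 0.036, 0.042, 0.048,
       0.054, 0.06 , 0.066, 0.072, 0.078, 0.084, 0.09 , 0.096, 0.102,
       0.108, 0.114]))
```

The tips measure about z = 0.022 with the TCP reported at 0.0207. The fingertips therefore end about 1 mm above the reported TCP, not 19 mm below it. I'll allow for that in all grasps: dish grasp at a reported z of about 0.004, with a force check. I'll rise, open and go back down.

```bash
python3 -m handwheel '[{"fingers":-0.5,"x":0,"y":-0.02,"z":0,"spin":0},{"fingers":0.75,"x":0,"y":-0.02,"z":0,"spin":0},{"fingers":0.75,"x":0,"y":-0.02,"z":0,"spin":0},{"fingers":0.75,"x":0,"y":-0.02,"z":0,"spin":0},{"fingers":0.75,"x":0,"y":-0.02,"z":0,"spin":0},{"fingers":0.75,"x":0,"y":-0.02,"z":0,"spin":0},{"fingers":0.75,"x":0,"y":-0.02,"z":0,"spin":0},{"fingers":0.75,"x":0,"y":-0.02,"z":0,"spin":0},{"fingers":0.75,"x":0,"y":-0.01,"z":0,"spin":0},{"fingers":0.75,"x":0,"y":0,"z":0,"spin":0}]' 15
python3 go.py 0.3988,0.3205,0.004,-12.3
```

```text
time_s: 17.65
ee_pos: [0.398, 0.3208, 0.0199]
eef_rot: [-1.571, -0.0, -0.216]
force: [0.1, -0.5, 0.8]
grip_width: 0.0821
t 17.65 at [0.398  0.3208 0.0199] yaw -12.3 w 0.0821 q1,q6 [0.61 0.82] F [ 0.1 -0.5  0.8]
0.3988,0.3205,0.004,-12.3 -> x 0.0008 y 0.0159 z -0.0001 spin -0.0
```

```bash
python3 -m handwheel '[{"fingers":0.75,"x":0.001,"y":0.008,"z":0,"spin":0},{"fingers":0.75,"x":0.001,"y":0.013,"z":0,"spin":0},{"fingers":0.75,"x":0.001,"y":0.016,"z":0,"spin":0},{"fingers":0,"x":0.001,"y":0.016,"z":0,"spin":0},{"fingers":0,"x":0.001,"y":0.016,"z":0,"spin":0},{"fingers":0,"x":0.001,"y":0.016,"z":0,"spin":0},{"fingers":0,"x":0.001,"y":0.016,"z":0,"spin":0},{"fingers":0,"x":0.001,"y":0.016,"z":0,"spin":0},{"fingers":0,"x":0.001,"y":0.016,"z":0,"spin":0},{"fingers":0,"x":0.001,"y":0.016,"z":0,"spin":0}]' 12
python3 go.py 0.654,0.041,0.1,-12.3
```

```text
time_s: 18.65
ee_pos: [0.3992, 0.3207, 0.0049]
eef_rot: [-1.57, -0.0, -0.215]
force: [-0.0, -0.2, 4.7]
grip_width: 0.0597
t 18.65 at [0.3992 0.3207 0.0049] yaw -12.3 w 0.0597 q1,q6 [0.61 0.82] F [-0.  -0.2  4.7]
0.654,0.041,0.1,-12.3 -> x 0.3088 y -0.0950 z -0.2187 spin -0.0
```

```bash
python3 -m handwheel '[{"fingers":0,"x":0,"y":-0.015,"z":0,"spin":0},{"fingers":0,"x":0,"y":-0.05,"z":0,"spin":0},{"fingers":0,"x":0,"y":-0.09,"z":0,"spin":0},{"fingers":0,"x":0.02,"y":-0.11,"z":-0.014,"spin":0},{"fingers":0,"x":0.055,"y":-0.11,"z":-0.039,"spin":0},{"fingers":0,"x":0.092,"y":-0.11,"z":-0.065,"spin":0},{"fingers":0,"x":0.13,"y":-0.11,"z":-0.092,"spin":0},{"fingers":0,"x":0.168,"y":-0.11,"z":-0.119,"spin":0},{"fingers":0,"x":0.206,"y":-0.11,"z":-0.146,"spin":0},{"fingers":0,"x":0.245,"y":-0.11,"z":-0.174,"spin":0}]' 
python3 go.py 0.654,0.041,0.06,-12.3
```

```text
time_s: 19.65
ee_pos: [0.602, 0.0966, 0.1144]
eef_rot: [-1.571, 0.0, -0.215]
force: [0.7, -0.5, 1.3]
grip_width: 0.0596
t 19.65 at [0.602  0.0966 0.1144] yaw -12.3 w 0.0596 q1,q6 [0.1  0.31] F [ 0.7 -0.5  1.3]
0.654,0.041,0.06,-12.3 -> x 0.0627 y 0.0544 z -0.0432 spin -0.0
```

```bash
python3 -m handwheel '[{"fingers":0,"x":0.03,"y":0,"z":-0.022,"spin":0},{"fingers":0,"x":0.063,"y":0.01,"z":-0.043,"spin":0},{"fingers":0,"x":0.063,"y":0.03,"z":-0.043,"spin":0},{"fingers":0,"x":0.063,"y":0.055,"z":-0.043,"spin":0},{"fingers":0,"x":0.063,"y":0.07,"z":-0.043,"spin":0},{"fingers":0,"x":0.063,"y":0.08,"z":-0.043,"spin":0},{"fingers":0,"x":0.063,"y":0.088,"z":-0.043,"spin":0},{"fingers":0,"x":0.063,"y":0.09,"z":-0.043,"spin":0},{"fingers":0,"x":0.063,"y":0.09,"z":-0.043,"spin":0},{"fingers":0,"x":0.063,"y":0.09,"z":-0.043,"spin":0}]' 
python3 go.py 0.654,0.041,0.009,-12.3
python3 - <<'E'
from h import *
p,d=cams.camera("wrist");cv2.imwrite("pics/w7.png",p[:,:,::-1])
E
```

```text
time_s: 20.65
ee_pos: [0.6539, 0.0428, 0.0255]
eef_rot: [-1.571, -0.001, -0.215]
force: [-0.0, 0.4, -0.0]
grip_width: 0.0593
t 20.65 at [0.6539 0.0428 0.0255] yaw -12.3 w 0.0593 q1,q6 [0.01 0.22] F [-0.   0.4 -0. ]
0.654,0.041,0.009,-12.3 -> x 0.0005 y 0.0165 z -0.0018 spin -0.0
```

View pics/w7.png

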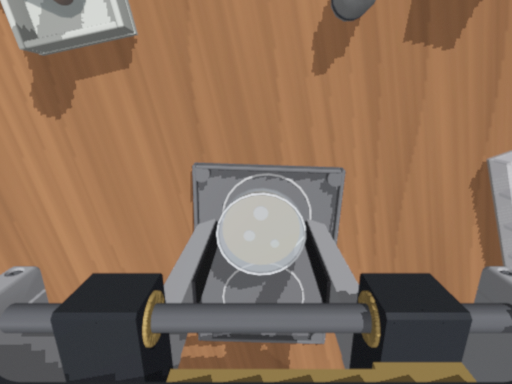

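The dish at (261,232) is over the upper ring, with the tray spanning x = 193–343 px. The tray is about 4 mm to the right, so I'll shift +4 mm, set down and release a little.

```bash
python3 -m handwheel '[{"fingers":0,"x":0.004,"y":0.003,"z":0,"spin":0},{"fingers":0,"x":0.004,"y":0.008,"z":0,"spin":0},{"fingers":0,"x":0.004,"y":0.013,"z":0,"spin":0},{"fingers":0,"x":0.004,"y":0.016,"z":0,"spin":0},{"fingers":0,"x":0.004,"y":0.016,"z":0,"spin":0},{"fingers":0,"x":0.004,"y":0.016,"z":0,"spin":0},{"fingers":0.45,"x":0.004,"y":0.016,"z":0,"spin":0},{"fingers":0.45,"x":0.004,"y":0.016,"z":0,"spin":0},{"fingers":0.45,"x":0.004,"y":0.016,"z":0,"spin":0},{"fingers":0.45,"x":0.004,"y":0.0,"z":0,"spin":0}]' 
python3 go.py 0.443,-0.061,0.09,-12.3 0.443,-0.061,0.005,-12.3
```

```text
time_s: 21.7
ee_pos: [0.6562, 0.0419, 0.0232]
eef_rot: [-1.572, 0.003, -0.216]
force: [-1.3, 0.5, 0.4]
grip_width: 0.0683
t 21.7 at [0.6562 0.0419 0.0232] yaw -12.3 w 0.0683 q1,q6 [0.01 0.22] F [-1.3  0.5  0.4]
0.443,-0.061,0.09,-12.3 -> x -0.1865 y -0.0660 z -0.1461 spin -0.0
0.443,-0.061,0.005,-12.3 -> x -0.1862 y 0.0190 z -0.1461 spin -0.0
```

```bash
python3 -m handwheel '[{"fingers":0.45,"x":0,"y":-0.03,"z":0,"spin":0},{"fingers":0.8,"x":-0.02,"y":-0.06,"z":-0.016,"spin":0},{"fingers":0.8,"x":-0.055,"y":-0.066,"z":-0.043,"spin":0},{"fingers":0.8,"x":-0.09,"y":-0.066,"z":-0.07,"spin":0},{"fingers":0.8,"x":-0.125,"y":-0.066,"z":-0.098,"spin":0},{"fingers":0.8,"x":-0.16,"y":-0.066,"z":-0.125,"spin":0},{"fingers":0.8,"x":-0.186,"y":-0.066,"z":-0.146,"spin":0},{"fingers":0.8,"x":-0.186,"y":-0.066,"z":-0.146,"spin":0},{"fingers":0.8,"x":-0.186,"y":-0.05,"z":-0.146,"spin":0},{"fingers":0.8,"x":-0.186,"y":-0.03,"z":-0.146,"spin":0}]' 
python3 - <<'E'
from h import *
c=cams.get_calibration("wrist");p,d=cams.camera("wrist");W=cloud(c,d)
m=(W[...,2]>.005)&(W[...,2]<.03)&(d>0);n,l,s,ce=cv2.connectedComponentsWithStats(m.astype(np.uint8))
for i in range(1,n):
    if s[i,4]>200:q=W[l==i];print(ce[i].round(),s[i,4],q.min(0).round(4),q.max(0).round(4))
E
python3 go.py 0.443,-0.061,0.0055,-12.3
```

```text
time_s: 22.7
ee_pos: [0.446, -0.0611, 0.056]
eef_rot: [-1.571, -0.004, -0.216]
force: [0.3, -0.1, 0.1]
grip_width: 0.0846
[438. 108.] 1679 [ 0.5761 -0.0752  0.005 ] [0.6582 0.0631 0.0128]
[494.  28.] 1996 [0.6256 0.0126 0.005 ] [0.6547 0.057  0.0218]
[114. 161.] 2560 [ 0.3145 -0.023   0.005 ] [0.3666 0.0293 0.0198]
[256. 208.] 3869 [ 0.4121 -0.0913  0.0051] [ 0.4711 -0.0317  0.0186]
[458. 262.] 782 [ 0.5657 -0.1673  0.005 ] [ 0.6388 -0.1443  0.0162]
t 22.75 at [ 0.4442 -0.0607  0.0527] yaw -12.4 w 0.0848 q1,q6 [-0.22 -0.  ] F [-1.8  0.5 -2.6]
0.443,-0.061,0.0055,-12.3 -> x -0.0011 y 0.0472 z -0.0006 spin -0.1
```

```bash
python3 -m handwheel '[{"fingers":0.8,"x":-0.002,"y":0.02,"z":-0.001,"spin":0},{"fingers":0.8,"x":-0.002,"y":0.038,"z":-0.001,"spin":0},{"fingers":0.8,"x":-0.002,"y":0.045,"z":-0.001,"spin":0},{"fingers":0.8,"x":-0.002,"y":0.047,"z":-0.001,"spin":0},{"fingers":0,"x":-0.002,"y":0.047,"z":-0.001,"spin":0},{"fingers":0,"x":-0.002,"y":0.047,"z":-0.001,"spin":0},{"fingers":0,"x":-0.002,"y":0.047,"z":-0.001,"spin":0},{"fingers":0,"x":-0.002,"y":0.047,"z":-0.001,"spin":0},{"fingers":0,"x":-0.002,"y":0.047,"z":-0.001,"spin":0},{"fingers":0,"x":-0.002,"y":0.047,"z":-0.001,"spin":0}]' 12
python3 go.py 0.641,-0.033,0.09,-12.3
```

```text
time_s: 23.75
ee_pos: [0.4426, -0.0616, 0.0082]
eef_rot: [-1.571, -0.001, -0.216]
force: [-1.1, -0.1, 7.1]
grip_width: 0.0596
t 23.75 at [ 0.4426 -0.0616  0.0082] yaw -12.3 w 0.0596 q1,q6 [-0.22 -0.  ] F [-1.1 -0.1  7.1]
0.641,-0.033,0.09,-12.3 -> x 0.1877 y -0.0817 z 0.0703 spin -0.0
```

```bash
python3 -m handwheel '[{"fingers":0,"x":0,"y":-0.015,"z":0,"spin":0},{"fingers":0,"x":0,"y":-0.045,"z":0,"spin":0},{"fingers":0,"x":0,"y":-0.075,"z":0,"spin":0},{"fingers":0,"x":0.03,"y":-0.08,"z":0.012,"spin":0},{"fingers":0,"x":0.075,"y":-0.08,"z":0.028,"spin":0},{"fingers":0,"x":0.12,"y":-0.08,"z":0.045,"spin":0},{"fingers":0,"x":0.16,"y":-0.08,"z":0.06,"spin":0},{"fingers":0,"x":0.188,"y":-0.08,"z":0.07,"spin":0},{"fingers":0,"x":0.188,"y":-0.08,"z":0.07,"spin":0},{"fingers":0,"x":0.188,"y":-0.06,"z":0.07,"spin":0}]'
python3 go.py 0.641,-0.033,0.03,-12.3
```

```text
time_s: 24.75
ee_pos: [0.642, -0.0333, 0.0691]
eef_rot: [-1.57, -0.003, -0.215]
force: [0.5, -0.2, -0.2]
grip_width: 0.0597
t 24.75 at [ 0.642  -0.0333  0.0691] yaw -12.3 w 0.0597 q1,q6 [-0.11  0.11] F [ 0.5 -0.2 -0.2]
0.641,-0.033,0.03,-12.3 -> x -0.0012 y 0.0391 z 0.0001 spin -0.0
```

```bash
python3 -m handwheel '[{"fingers":0,"x":0,"y":0.02,"z":0,"spin":0},{"fingers":0,"x":0,"y":0.035,"z":0,"spin":0},{"fingers":0,"x":0,"y":0.045,"z":0,"spin":0},{"fingers":0,"x":0,"y":0.05,"z":0,"spin":0},{"fingers":0,"x":0,"y":0.053,"z":0,"spin":0},{"fingers":0,"x":0,"y":0.056,"z":0,"spin":0},{"fingers":0,"x":0,"y":0.057,"z":0,"spin":0},{"fingers":0,"x":0,"y":0.057,"z":0,"spin":0},{"fingers":0,"x":0,"y":0.057,"z":0,"spin":0},{"fingers":0,"x":0,"y":0.057,"z":0,"spin":0}]'
python3 go.py 0.391,0.198,0.09,90
```

```text
time_s: 25.75
ee_pos: [0.6411, -0.0333, 0.0112]
eef_rot: [-1.571, -0.001, -0.216]
force: [-1.4, 0.4, 5.2]
grip_width: 0.0596
t 25.75 at [ 0.6411 -0.0333  0.0112] yaw -12.3 w 0.0596 q1,q6 [-0.11  0.11] F [-1.4  0.4  5.2]
0.391,0.198,0.09,90 -> x -0.2938 y -0.0790 z 0.1725 spin -102.3
```

```bash
python3 -m handwheel '[{"fingers":0.45,"x":0,"y":0,"z":0,"spin":0},{"fingers":0.45,"x":0,"y":0,"z":0,"spin":0},{"fingers":0.45,"x":0,"y":0,"z":0,"spin":0},{"fingers":0.45,"x":0,"y":-0.03,"z":0,"spin":0},{"fingers":0.45,"x":0,"y":-0.07,"z":0,"spin":0},{"fingers":0.3,"x":-0.04,"y":-0.1,"z":0.023,"spin":8},{"fingers":0,"x":-0.08,"y":-0.1,"z":0.047,"spin":16},{"fingers":0,"x":-0.12,"y":-0.1,"z":0.07,"spin":24},{"fingers":0,"x":-0.16,"y":-0.1,"z":0.094,"spin":32},{"fingers":0,"x":-0.2,"y":-0.1,"z":0.118,"spin":40}]'
python3 go.py 0.391,0.198,0.1,-90
```

```text
time_s: 26.75
ee_pos: [0.4692, 0.1257, 0.1107]
eef_rot: [-1.57, -0.0, -0.92]
force: [1.0, 0.1, 0.1]
grip_width: 0.047
t 26.75 at [0.4692 0.1257 0.1107] yaw -52.7 w 0.047 q1,q6 [0.19 1.11] F [1.  0.1 0.1]
0.391,0.198,0.1,-90 -> x -0.1049 y 0.0107 z -0.0184 spin 37.3
```

```bash
python3 -m handwheel '[{"fingers":0,"x":-0.03,"y":0,"z":-0.005,"spin":8},{"fingers":0,"x":-0.06,"y":0,"z":-0.01,"spin":16},{"fingers":0,"x":-0.09,"y":0,"z":-0.015,"spin":24},{"fingers":0,"x":-0.105,"y":0.01,"z":-0.018,"spin":32},{"fingers":0,"x":-0.105,"y":0.02,"z":-0.018,"spin":37.5},{"fingers":0,"x":-0.105,"y":0.035,"z":-0.018,"spin":37.5},{"fingers":0,"x":-0.105,"y":0.05,"z":-0.018,"spin":37.5},{"fingers":0,"x":-0.105,"y":0.05,"z":-0.018,"spin":37.5},{"fingers":0,"x":-0.105,"y":0.05,"z":-0.018,"spin":37.5},{"fingers":0,"x":-0.105,"y":0.05,"z":-0.018,"spin":37.5}]'
python3 go.py 0.391,0.198,0.006,-90
python3 - <<'E'
from h import *
c=cams.get_calibration("wrist");p,d=cams.camera("wrist");cv2.imwrite("pics/w8.png",p[:,:,::-1]);W=cloud(c,d)
m=(W[...,2]>.0045)&(W[...,2]<.03)&(d>0)&(abs(W[...,1]-.198)<.02)&(W[...,0]>.31)&(W[...,0]<.47)
q=W[m];print(q.min(0).round(4),q.max(0).round(4),np.median(q[:,1]).round(4),np.polyfit(q[:,0],q[:,1],1).round(3))
for a in np.arange(.32,.46,.01):
    k=(abs(q[:,0]-a)<.005);print(a.round(2),k.sum(),np.ptp(q[k][:,1]).round(4) if k.any() else 0,q[k][:,2].max().round(4) if k.any() else 0)
E
```

```text
time_s: 27.75
ee_pos: [0.3928, 0.197, 0.0614]
eef_rot: [-1.57, 0.0, -1.568]
force: [-1.0, -0.2, -0.4]
grip_width: 0.047
t 27.75 at [0.3928 0.197  0.0614] yaw -89.9 w 0.047 q1,q6 [0.38 1.95] F [-1.  -0.2 -0.4]
0.391,0.198,0.006,-90 -> x -0.0010 y 0.0554 z -0.0018 spin 0.1
[0.3283 0.1916 0.0045] [0.4541 0.2061 0.011 ] 0.1988 [-0.011  0.203]
0.32 0 0 0
0.33 39 0.0047 0.01
0.34 70 0.0065 0.0101
0.35 49 0.0083 0.0102
0.36 47 0.01 0.011
0.37 56 0.0145 0.0107
0.38 69 0.0145 0.0109
0.39 69 0.0144 0.0091
0.4 48 0.0106 0.0085
0.41 57 0.0096 0.0088
0.42 46 0.0078 0.0087
0.43 58 0.0077 0.0086
0.44 55 0.0059 0.0085
0.45 57 0.005 0.0087
0.46 0 0 0
```

View pics/w8.png

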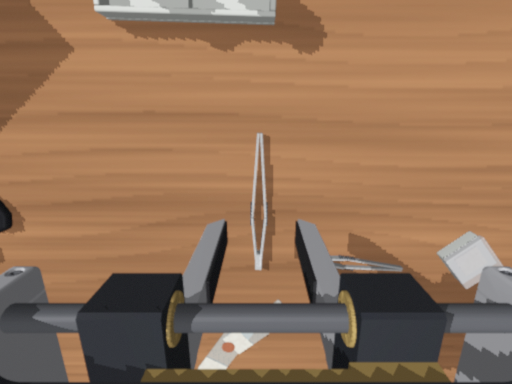

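The forceps at (259,200) measure 126 mm long and 14.5 mm wide near x = 0.38, with the tips toward +x. They are between the jaws, and the small decoy at (370,265) is outside. Grip near the widest part.

```bash
python3 -m handwheel '[{"fingers":0,"x":-0.001,"y":0.01,"z":-0.01,"spin":0},{"fingers":0,"x":-0.001,"y":0.03,"z":-0.01,"spin":0},{"fingers":0,"x":-0.001,"y":0.047,"z":-0.01,"spin":0},{"fingers":0,"x":-0.001,"y":0.053,"z":-0.01,"spin":0},{"fingers":0,"x":-0.001,"y":0.054,"z":-0.01,"spin":0},{"fingers":-1,"x":-0.001,"y":0.054,"z":-0.01,"spin":0},{"fingers":-1,"x":-0.001,"y":0.054,"z":-0.01,"spin":0},{"fingers":-1,"x":-0.001,"y":0.054,"z":-0.01,"spin":0},{"fingers":-1,"x":-0.001,"y":0.054,"z":-0.01,"spin":0},{"fingers":-1,"x":-0.001,"y":0.054,"z":-0.01,"spin":0}]' 15
python3 go.py
```

```text
time_s: 28.8
ee_pos: [0.3826, 0.1979, 0.0069]
eef_rot: [-1.57, 0.0, -1.568]
force: [0.2, 2.8, 6.3]
grip_width: 0.0103
t 28.8 at [0.3826 0.1979 0.0069] yaw -89.9 w 0.0103 q1,q6 [0.39 1.96] F [0.2 2.8 6.3]
```

```bash
python3 -m handwheel '[{"fingers":-1,"x":0,"y":0,"z":0,"spin":0},{"fingers":-1,"x":0,"y":0,"z":0,"spin":0},{"fingers":-1,"x":0,"y":0,"z":0,"spin":0},{"fingers":-1,"x":0,"y":0,"z":0,"spin":0},{"fingers":-1,"x":0,"y":-0.01,"z":0,"spin":0},{"fingers":-1,"x":0,"y":-0.03,"z":0,"spin":0},{"fingers":-1,"x":0,"y":-0.06,"z":0,"spin":0},{"fingers":-1,"x":0,"y":-0.1,"z":0,"spin":0},{"fingers":-1,"x":0,"y":-0.13,"z":0,"spin":0},{"fingers":-1,"x":0,"y":-0.13,"z":0,"spin":0}]'
python3 go.py 0.604,-0.254,0.13,6
```

```text
time_s: 29.8
ee_pos: [0.3839, 0.1985, 0.1409]
eef_rot: [-1.564, 0.003, -1.568]
force: [0.2, -0.1, -0.9]
grip_width: 0.0006
t 29.8 at [0.3839 0.1985 0.1409] yaw -89.8 w 0.0006 q1,q6 [0.39 1.96] F [ 0.2 -0.1 -0.9]
0.604,-0.254,0.13,6 -> x 0.4531 y 0.0111 z 0.2188 spin -95.8
```

The fingers shut to 0.6 mm, so they slid over the top of the forceps. That confirms the tips end slightly above the reported TCP, so I need to go to about z = 0. First I'll check where the forceps are.

```bash
python3 - <<'E'
from h import *
c=cams.get_calibration("wrist");p,d=cams.camera("wrist");W=cloud(c,d)
m=(W[...,2]>.004)&(W[...,2]<.03)&(d>0);n,l,s,ce=cv2.connectedComponentsWithStats(m.astype(np.uint8))
for i in range(1,n):
    if s[i,4]>100:q=W[l==i];print(ce[i].round(),s[i,4],q.min(0).round(4),q.max(0).round(4))
m&=(abs(W[...,1]-.198)<.03)&(W[...,0]>.3)&(W[...,0]<.48)
q=W[m];print(np.polyfit(q[:,0],q[:,1],1).round(3))
for a in np.arange(.33,.46,.02):
    k=(abs(q[:,0]-a)<.005);print(a.round(2),q[k][:,1].min().round(4),q[k][:,1].max().round(4)) if k.any() else 0
E
python3 go.py 0.382,0.1985,0.03,-90
```

```text
[208.  20.] 2990 [0.5354 0.1868 0.004 ] [0.5683 0.3125 0.03  ]
[ 33. 189.] 1900 [0.3307 0.4227 0.004 ] [0.4099 0.5005 0.0109]
[426. 219.] 1202 [ 0.3141 -0.021   0.0041] [0.366  0.0298 0.0201]
[331. 223.] 298 [0.3248 0.0619 0.0042] [0.3395 0.1569 0.0088]
[401. 373.] 1818 [ 0.0908 -0.0798  0.004 ] [0.124  0.0671 0.0231]
t 29.85 at [0.383  0.1981 0.1386] yaw -89.8 w 0.0004 q1,q6 [0.39 1.96] F [-1.   1.3 -0.3]
0.382,0.1985,0.03,-90 -> x -0.0002 y 0.1086 z -0.0014 spin 0.2Traceback (most recent call last):
  File "<stdin>", line 7, in <module>
    raise TypeError("expected non-empty vector for x")
TypeError: expected non-empty vector for x
```

The forceps are no longer on the bench there, so they may be pinched. I'll look.

```bash
python3 - <<'E'
from h import *
p2,d2=cams.camera("wrist");p,d=cams.camera("scene")
a=cv2.resize(p[20:200,120:345,::-1],(500,400),interpolation=cv2.INTER_CUBIC);b=cv2.resize(p2[120:340,160:360,::-1],(300,330));o=np.zeros((400,800,3),np.uint8);o[:,:500]=a;o[:330,500:]=b;cv2.imwrite("pics/s9.png",o)
E
```

```text
(no output)
```

View pics/s9.png

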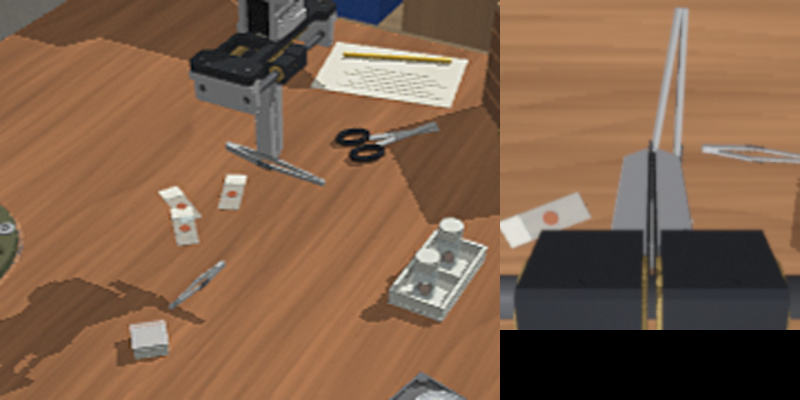

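The fingers pinch just one arm of the forceps, seen at (655,150) in the right part and lifted in the left part. I'll lower them back to the bench gently, release and regrip deeper.

```bash
python3 -m handwheel '[{"fingers":-1,"x":0,"y":0.025,"z":0,"spin":0},{"fingers":-1,"x":0,"y":0.05,"z":0,"spin":0},{"fingers":-1,"x":0,"y":0.075,"z":0,"spin":0},{"fingers":-1,"x":0,"y":0.1,"z":0,"spin":0},{"fingers":-1,"x":0,"y":0.115,"z":0,"spin":0},{"fingers":-1,"x":0,"y":0.123,"z":0,"spin":0},{"fingers":-1,"x":0,"y":0.127,"z":0,"spin":0},{"fingers":-1,"x":0,"y":0.129,"z":0,"spin":0},{"fingers":-1,"x":0,"y":0.129,"z":0,"spin":0},{"fingers":-1,"x":0,"y":0.129,"z":0,"spin":0}]'
python3 go.py
```

```text
time_s: 30.95
ee_pos: [0.3827, 0.198, 0.0081]
eef_rot: [-1.57, 0.0, -1.568]
force: [0.4, 0.0, -0.6]
grip_width: 0.0006
t 30.95 at [0.3827 0.198  0.0081] yaw -89.8 w 0.0006 q1,q6 [0.39 1.96] F [ 0.4  0.  -0.6]
```

```bash
python3 -m handwheel '[{"fingers":-0.8,"x":0,"y":0,"z":0,"spin":0},{"fingers":-0.8,"x":0,"y":0,"z":0,"spin":0},{"fingers":-0.8,"x":0,"y":-0.01,"z":0,"spin":0},{"fingers":-0.8,"x":0,"y":-0.03,"z":0,"spin":0},{"fingers":-0.1,"x":0,"y":-0.05,"z":0,"spin":0},{"fingers":-0.1,"x":0,"y":-0.06,"z":0,"spin":0},{"fingers":-0.1,"x":0,"y":-0.06,"z":0,"spin":0},{"fingers":-0.1,"x":0,"y":-0.06,"z":0,"spin":0},{"fingers":-0.1,"x":0,"y":-0.06,"z":0,"spin":0},{"fingers":-0.1,"x":0,"y":-0.06,"z":0,"spin":0}]'
python3 - <<'E'
from h import *
c=cams.get_calibration("wrist");p,d=cams.camera("wrist");W=cloud(c,d)
m=(W[...,2]>.0045)&(W[...,2]<.03)&(d>0)&(abs(W[...,1]-.198)<.035)&(W[...,0]>.3)&(W[...,0]<.48)
q=W[m];print(q.min(0).round(4),q.max(0).round(4),np.polyfit(q[:,0],q[:,1],1).round(3))
for a in np.arange(.33,.46,.01):
    k=(abs(q[:,0]-a)<.005)
    if k.any():print(a.round(2),q[k][:,1].min().round(4),q[k][:,1].max().round(4),q[k][:,2].max().round(4))
E
python3 go.py
```

```text
time_s: 31.95
ee_pos: [0.382, 0.1977, 0.067]
eef_rot: [-1.572, -0.001, -1.568]
force: [0.4, -0.3, -1.2]
grip_width: 0.042
[0.328  0.1835 0.0045] [0.4541 0.1995 0.0106] [-0.084  0.224]
0.33 0.1929 0.1986 0.0105
0.34 0.192 0.1986 0.0098
0.35 0.1902 0.1986 0.0101
0.36 0.1885 0.1986 0.01
0.37 0.185 0.1995 0.0106
0.38 0.1841 0.1995 0.0097
0.39 0.1835 0.1986 0.0096
0.4 0.1845 0.196 0.0086
0.41 0.1846 0.1951 0.0088
0.42 0.184 0.1934 0.0088
0.43 0.1841 0.1918 0.0095
0.44 0.1842 0.1902 0.009
0.45 0.1836 0.1886 0.0093
t 32.0 at [0.3821 0.1977 0.0671] yaw -89.9 w 0.0419 q1,q6 [0.39 1.96] F [-0.4 -0.   0.2]
```

```bash
python3 -m handwheel '[{"fingers":-0.1,"x":0.006,"y":0.015,"z":0,"spin":4.6},{"fingers":-0.1,"x":0.006,"y":0.035,"z":0,"spin":4.6},{"fingers":-0.1,"x":0.006,"y":0.05,"z":0,"spin":4.6},{"fingers":-0.1,"x":0.006,"y":0.058,"z":0,"spin":4.6},{"fingers":-0.1,"x":0.006,"y":0.062,"z":0,"spin":4.6},{"fingers":-0.1,"x":0.006,"y":0.065,"z":0,"spin":4.6},{"fingers":-0.1,"x":0.006,"y":0.065,"z":0,"spin":4.6},{"fingers":-0.1,"x":0.006,"y":0.065,"z":0,"spin":4.6},{"fingers":-0.1,"x":0.006,"y":0.065,"z":0,"spin":4.6},{"fingers":-0.1,"x":0.006,"y":0.065,"z":0,"spin":4.6}]' 15
python3 go.py
```

```text
time_s: 33.0
ee_pos: [0.3825, 0.1919, 0.0029]
eef_rot: [-1.57, 0.0, -1.648]
force: [0.5, -0.1, -0.6]
grip_width: 0.0423
t 33.0 at [0.3825 0.1919 0.0029] yaw -94.4 w 0.0423 q1,q6 [0.38 2.03] F [ 0.5 -0.1 -0.6]
```

No bench contact yet. I'll go 2 mm lower and close.

```bash
python3 -m handwheel '[{"fingers":-0.1,"x":0,"y":0.002,"z":0,"spin":0},{"fingers":-1,"x":0,"y":0.002,"z":0,"spin":0},{"fingers":-1,"x":0,"y":0.002,"z":0,"spin":0},{"fingers":-1,"x":0,"y":0.002,"z":0,"spin":0},{"fingers":-1,"x":0,"y":0.002,"z":0,"spin":0},{"fingers":-1,"x":0,"y":0.002,"z":0,"spin":0},{"fingers":-1,"x":0,"y":0.002,"z":0,"spin":0},{"fingers":-1,"x":0,"y":0.002,"z":0,"spin":0},{"fingers":-1,"x":0,"y":0.002,"z":0,"spin":0},{"fingers":-1,"x":0,"y":0.002,"z":0,"spin":0}]' 15
python3 go.py 0.604,-0.254,0.1,6
```

```text
time_s: 34.0
ee_pos: [0.3824, 0.1918, 0.0006]
eef_rot: [-1.571, 0.0, -1.648]
force: [1.2, 0.2, -0.3]
grip_width: 0.0129
t 34.0 at [0.3824 0.1918 0.0006] yaw -94.4 w 0.0129 q1,q6 [0.38 2.03] F [ 1.2  0.2 -0.3]
0.604,-0.254,0.1,6 -> x 0.4273 y -0.0994 z 0.2555 spin -100.4
```

```bash
python3 -m handwheel '[{"fingers":-1,"x":0,"y":-0.01,"z":0,"spin":0},{"fingers":-1,"x":0,"y":-0.03,"z":0,"spin":0},{"fingers":-1,"x":0,"y":-0.06,"z":0,"spin":0},{"fingers":-1,"x":0,"y":-0.09,"z":0,"spin":0},{"fingers":-1,"x":0,"y":-0.1,"z":0,"spin":0},{"fingers":-1,"x":0.03,"y":-0.1,"z":0.018,"spin":-6},{"fingers":-1,"x":0.065,"y":-0.1,"z":0.039,"spin":-14},{"fingers":-1,"x":0.1,"y":-0.1,"z":0.06,"spin":-22},{"fingers":-1,"x":0.135,"y":-0.1,"z":0.08,"spin":-30},{"fingers":-1,"x":0.16,"y":-0.1,"z":0.095,"spin":-37}]'
python3 go.py 0.604,-0.262,0.1,6
```

```text
time_s: 35.0
ee_pos: [0.465, 0.0231, 0.1004]
eef_rot: [-1.571, 0.0, -0.998]
force: [0.3, -0.1, 0.0]
grip_width: 0.0131
t 35.0 at [0.465  0.0231 0.1004] yaw -57.2 w 0.0131 q1,q6 [-0.03  0.97] F [ 0.3 -0.1  0. ]
0.604,-0.262,0.1,6 -> x 0.3149 y 0.0003 z -0.0378 spin -63.2
```

```bash
python3 -m handwheel '[{"fingers":-1,"x":0.03,"y":0,"z":-0.004,"spin":-6},{"fingers":-1,"x":0.065,"y":0,"z":-0.008,"spin":-14},{"fingers":-1,"x":0.1,"y":0,"z":-0.012,"spin":-22},{"fingers":-1,"x":0.14,"y":0,"z":-0.017,"spin":-30},{"fingers":-1,"x":0.18,"y":0,"z":-0.022,"spin":-38},{"fingers":-1,"x":0.22,"y":0,"z":-0.026,"spin":-46},{"fingers":-1,"x":0.255,"y":0,"z":-0.031,"spin":-54},{"fingers":-1,"x":0.29,"y":0,"z":-0.035,"spin":-61},{"fingers":-1,"x":0.315,"y":0,"z":-0.038,"spin":-63},{"fingers":-1,"x":0.315,"y":0,"z":-0.038,"spin":-63}]'
python3 go.py 0.604,-0.262,0.03,6
python3 - <<'E'
from h import *
c=cams.get_calibration("wrist");p,d=cams.camera("wrist");np.savez("w10.npz",d=d,v=c["view"]);cv2.imwrite("pics/w10.png",p[:,:,::-1])
E
```

```text
time_s: 36.0
ee_pos: [0.6022, -0.2634, 0.0995]
eef_rot: [-1.571, 0.001, 0.096]
force: [0.5, 0.1, -0.6]
grip_width: 0.0133
t 36.0 at [ 0.6022 -0.2634  0.0995] yaw 5.5 w 0.0133 q1,q6 [-0.47 -0.56] F [ 0.5  0.1 -0.6]
0.604,-0.262,0.03,6 -> x 0.0020 y 0.0695 z 0.0013 spin -0.5
```

View pics/w10.png

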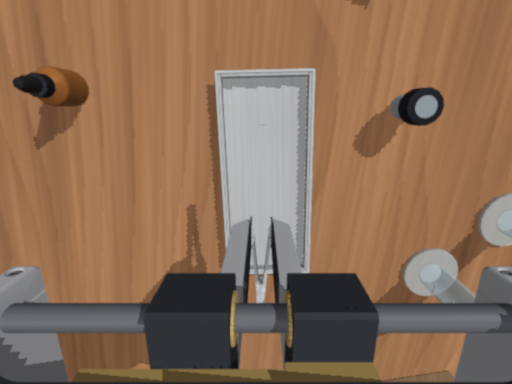

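```bash
python3 - <<'E'
from h import *
c=cams.get_calibration("wrist");f=np.load("w10.npz");c["view"]=f["v"];d=f["d"]
P=np.array([world(c,u,v,.014)[:2] for u,v in [(216,72),(314,69),(308,273),(223,275)]]);print(P.round(3).tolist(),P.mean(0))
W=cloud(c,d);o=get_obs()["ee_pos"]
m=(d>0)&(W[...,2]>.06)&(W[...,2]<.125)&(abs(W[...,0]-o[0])<.03)&(W[...,1]>-.4)&(W[...,1]<-.15)
y=W[m][:,1];
for a in np.arange(-.35,-.15,.01):
    k=abs(y-a)<.005
    if k.sum():q=W[m][k];print(a.round(3),k.sum(),q[:,0].min().round(3),q[:,0].max().round(3),np.percentile(q[:,2],[2,50,98]).round(4))
E
```

```text
[[0.552, -0.156], [0.637, -0.146], [0.661, -0.348], [0.57, -0.36]] [ 0.60504736 -0.25239591]
-0.32 19 0.603 0.609 [0.1065 0.1078 0.1086]
-0.31 110 0.602 0.609 [0.1069 0.1078 0.1091]
-0.3 135 0.6 0.609 [0.0992 0.1075 0.1088]
-0.29 87 0.598 0.609 [0.1004 0.1076 0.1088]
-0.28 98 0.597 0.609 [0.0988 0.1076 0.1087]
-0.27 128 0.595 0.609 [0.1013 0.1078 0.1219]
-0.26 385 0.582 0.609 [0.1031 0.1132 0.1243]
-0.25 316 0.591 0.619 [0.1019 0.1105 0.1241]
-0.24 89 0.594 0.605 [0.1051 0.1063 0.1074]
-0.23 97 0.594 0.604 [0.105  0.1062 0.1074]
-0.22 97 0.594 0.602 [0.1049 0.1062 0.1076]
-0.21 98 0.594 0.6 [0.1046 0.1061 0.1074]
-0.2 106 0.593 0.599 [0.105  0.1062 0.1076]
-0.19 43 0.593 0.598 [0.1011 0.106  0.1075]
```

The forceps, with the tip at about (262,125) and the rear at (260,290), are level and over the tray, which spans rows 70–275. Their origin is at about (0.600,-0.252) and the tray centre at (0.605,-0.252). Lower.

```bash
python3 -m handwheel '[{"fingers":-1,"x":0.004,"y":0.02,"z":0,"spin":0},{"fingers":-1,"x":0.004,"y":0.04,"z":0,"spin":0},{"fingers":-1,"x":0.004,"y":0.06,"z":0,"spin":0},{"fingers":-1,"x":0.004,"y":0.075,"z":0,"spin":0},{"fingers":-1,"x":0.004,"y":0.085,"z":0,"spin":0},{"fingers":-1,"x":0.004,"y":0.09,"z":0,"spin":0},{"fingers":-1,"x":0.004,"y":0.094,"z":0,"spin":0},{"fingers":-1,"x":0.004,"y":0.096,"z":0,"spin":0},{"fingers":-1,"x":0.004,"y":0.096,"z":0,"spin":0},{"fingers":-1,"x":0.004,"y":0.096,"z":0,"spin":0}]'
python3 go.py
```

```text
time_s: 37.05
ee_pos: [0.6063, -0.2608, 0.0051]
eef_rot: [-1.571, -0.001, 0.097]
force: [-0.3, -0.4, -0.2]
grip_width: 0.0135
t 37.05 at [ 0.6063 -0.2608  0.0051] yaw 5.5 w 0.0135 q1,q6 [-0.46 -0.56] F [-0.3 -0.4 -0.2]
```

```bash
python3 -m handwheel '[{"fingers":-1,"x":0,"y":0.001,"z":0,"spin":0},{"fingers":-1,"x":0,"y":0.001,"z":0,"spin":0},{"fingers":-0.4,"x":0,"y":0.001,"z":0,"spin":0},{"fingers":-0.4,"x":0,"y":0.001,"z":0,"spin":0},{"fingers":-0.4,"x":0,"y":0.001,"z":0,"spin":0},{"fingers":-0.4,"x":0,"y":0.001,"z":0,"spin":0},{"fingers":-0.4,"x":0,"y":-0.03,"z":0,"spin":0},{"fingers":-0.4,"x":0,"y":-0.07,"z":0,"spin":0},{"fingers":-0.4,"x":0,"y":-0.12,"z":0,"spin":0},{"fingers":-0.4,"x":0,"y":-0.16,"z":0,"spin":0}]'
python3 -m handwheel '[{"fingers":-0.4,"x":-0.04,"y":-0.02,"z":0,"spin":0},{"fingers":-0.4,"x":-0.08,"y":-0.04,"z":0,"spin":0},{"fingers":-0.4,"x":-0.12,"y":-0.04,"z":0,"spin":0},{"fingers":-0.4,"x":-0.15,"y":-0.04,"z":0,"spin":0},{"fingers":-0.4,"x":-0.18,"y":-0.04,"z":0,"spin":0},{"fingers":-0.4,"x":-0.2,"y":-0.04,"z":0,"spin":0},{"fingers":-0.4,"x":-0.2,"y":-0.04,"z":0,"spin":0},{"fingers":-0.4,"x":-0.2,"y":-0.04,"z":0,"spin":0},{"fingers":-0.4,"x":-0.2,"y":-0.04,"z":0,"spin":0},{"fingers":-0.4,"x":-0.2,"y":-0.04,"z":0,"spin":0}]'
python3 - <<'E'
from h import *
c=cams.get_calibration("top");p,d=cams.camera("top");W=cloud(c,d)
cv2.imwrite("pics/t11.png",cv2.resize(p[100:260,130:410,::-1],None,fx=2.85,fy=2.85,interpolation=cv2.INTER_CUBIC))
def R(n,cx,cy,r,a,b):
    q=W[(d>0)&(np.hypot(W[...,0]-cx,W[...,1]-cy)<r)&(W[...,2]>a)&(W[...,2]<b)]
    print(n,len(q),((q.min(0)+q.max(0))/2).round(4) if len(q) else "",np.ptp(q,axis=0).round(4) if len(q) else "")
R("vA",.567,.2165,.03,.045,.07);R("vB",.569,.279,.03,.045,.07);R("dA",.657,.041,.036,.014,.03);R("dB",.641,-.032,.036,.014,.03);R("bottle",.415,-.18,.03,.03,.08)
E
```

```text
time_s: 38.05
ee_pos: [0.6062, -0.2607, 0.1676]
eef_rot: [-1.572, -0.001, 0.097]
force: [-0.1, 0.2, 0.6]
grip_width: 0.0282
time_s: 39.05
ee_pos: [0.4077, -0.2798, 0.2044]
eef_rot: [-1.571, 0.0, 0.098]
force: [-0.1, -1.0, -0.9]
grip_width: 0.0279
vA 88 [0.5659 0.2141 0.0536] [0.0252 0.0267 0.017 ]
vB 90 [0.5679 0.2779 0.0545] [0.0259 0.0266 0.0182]
dA 315 [0.6572 0.0423 0.0196] [0.059  0.0555 0.0111]
dB 319 [ 0.6402 -0.0331  0.0192] [0.0602 0.055  0.0103]
bottle 85 [ 0.415  -0.181   0.0466] [0.0275 0.0275 0.0323]
```

View pics/t11.png

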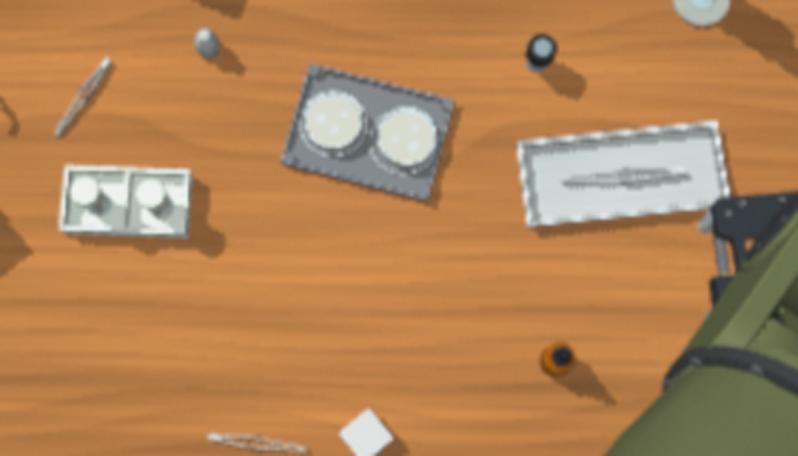

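Everything is in place: vials at (85,190) and (152,195), dishes at (334,120) and (407,136), forceps in the metal tray at (627,178), bottle at (557,358). I'll do a quick flatness check and hand in.

```bash
python3 - <<'E'
from h import *
from station import workorder
c=cams.get_calibration("top");p,d=cams.camera("top");W=cloud(c,d)
for n,x,y in[("dA",.657,.042),("dB",.640,-.033)]:
    q=W[(np.hypot(W[...,0]-x,W[...,1]-y)<.024)&(d>0)];a=np.linalg.lstsq(np.c_[q[:,:2],np.ones(len(q))],q[:,2],rcond=None)[0]
    print(n,"tilt deg",np.degrees(np.hypot(*a[:2])).round(2),"top z",np.median(q[:,2]).round(4))
s=get_obs();print(s["time_s"],abs(s["joint_vel"]).max());print(workorder.hand_in())
E
```

```text
dA tilt deg 0.08 top z 0.0181
dB tilt deg 0.08 top z 0.018
39.15 0.003493303984876493
the job is handed in; nothing more can be done
None
```

The bench is cleared and the job is handed in at 39.15 s of robot time. No verdict was reported.

**Last checks, from the top camera:**
- **Vials:** both stand one per compartment, within about 4 mm of the middle in both directions.
- **Dishes:** both lie lid up side by side in the grey tray, tilted about 0.1°. Their tops at about 18 mm agree with resting on the tray floor.
- **Forceps:** the 126 mm pair lies near the middle of the metal tray. It was level to within 2 mm just above the tray, but afterwards I only looked at it and did not measure its tilt.
- **Dropper bottle:** still upright at (0.415, -0.181), which agrees with the (0.415, -0.180) measured at the start to within 1 mm.

**What went wrong or disagreed:**
- **Fingertip position:** they turned out to end about level with the reported TCP, not 19 mm ahead of it as described.
- **Failed grips:** because of that, I closed above the first dish twice. I also first lifted the forceps by one arm only, so I set them back on the bench and gripped them again lower down.
- **Contact force:** an upward force of 5 to 7 N showed while gripping both dishes, and 5 N when setting the second one down. I did not explain it, but it is well under the limits.

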